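# Pack the turner's cassettes: stack the passed, nest the rejects

### The arm

A 6-joint arm with a two-finger parallel gripper is mounted at the origin on the work surface. World frame = base frame: x ahead of the robot, y to its left, z up, the work surface at z = 0. Lengths are in mm, angles in rad, forces in N, time in s.
With the tool pointing down it reaches from about 375 to 975 mm from the base axis. Payload 3.8 kg.
Tool frame: the origin (TCP) lies between the finger pads; the fingertips stand 19 mm ahead of it and the grasp point (between the pads) is the TCP; z points along the fingers, y is the line along which they close (so a half turn about z gives the same grasp; the last joint's range is limited). The gripper opens to 88 mm and grips with 3 to 60 N. Pads are 18 mm wide; open, the fingers measure 123 mm over their backs; the gripper's body (75 mm by 187 mm) begins 45 mm behind the grasp point.
Start: joints at [-1.172, 0.264, 1.604, -0, 1.274, -0.037], TCP at [284.936, -611.907, 257.706] pointing down, gripper open.
Joint ranges: [-2.63, 2.63], [-0.94, 2.18], [0.31, 2.57], [-1.31, 4.45], [0, 2.66], [-2.55, 2.55]. Speed limits (rad/s): [2.57, 2.57, 3.14, 3.14, 3.14, 3.14].

### API

Orientations are given as a unit quaternion [w, x, y, z].
In Python, from workcell import robot gives the robot as it stands.
- The arm moves only by the tool play_rows, never from a script. Its argument "moves" is a list of rows, each a list of 3 entries, a list of its own where there are three numbers: the shift along the tool's x, y, z in m, then the turn about the tool's z in rad, then the opening, from 0 (shut) to 1 (fully open). A call has 1 to 5 rows; each row shifts and turns the commanded pose from where the row before left it, along the tool's axes as they then stand; what a row does not reach is not made up. A row lasts 1/8 s, in which the tool goes at most 62.5 mm and 10.7 degrees, less where a joint would pass 70% of its speed; a pose out of reach is approached as far as the arm can. A call with a gripper value outside its range is refused whole. The fingers move at their own pace and stop on an object; the grip force is fixed at half the most. Time passes only in rows, so rows that do not move let the fingers close. It gives the time, the measured TCP pose, the force, the opening and the grip force at its end, in the units of the state.
- robot.sense(): the state, without advancing time (a new reading comes with each control period).
- robot.camera(name): name is "side" or "top"; returns the picture (384x512x3 uint8, red, green, blue); there is no depth.
- robot.camera_model(name): a dict with "fovy" (degrees; the focal length in pixels is half the picture's height over the tangent of half this angle, whatever the lens; pixels are square), "cx", "cy" (the principal point, pixels), "k1" (the pictures are not rectified: a ray, as slopes to the right and down, at radius r is drawn at 1 + k1 r^2 times it, then the intrinsics apply), "position" and "orientation" of the camera in the world. Camera axes: x right, y down, z forward; pixel columns grow to the right and rows downward; lengths in mm; the calibration is good to about 2 mm. A picture is of the moment at which its call begins. camera_model takes no time and is no camera call.
- robot.hand_in(): hands the job in; it is judged then, once.
The state is a dict: "time_s": time; "joint_pos": joint angles; "qvel": joint speeds; "effort": joint torques, N m; "tool_pos": TCP position; "tcp_rot": TCP orientation; "wrist_force": force on the tool from outside, world axes, zero at the start; "ft_torque": the same for the moment, N m; "finger_gap": finger opening in mm; "gripper_force": force on a finger pad.
Only numpy, scipy, OpenCV 4.12 (cv2) and the standard library are available. Lean on these libraries where they do the work, as an engineer would, in place of code of your own. Each camera call takes 0.05 s, during which the arm holds its last target. There are 200 camera calls.

### The job

First clear the round bowl blank off the stacking base and set it flat on the blanks board. Then stack all the cassettes with a round tag on the base, cut corners over cut corners so that every skirt drops home on the one below, and close the stack with the cover, likewise home; lay each cassette with a bar tag flat in a reject nest of its own, at any time. Leave the wax tin, sanding block and tape measure where they are.

Things in the scene. Friction and masses are not known exactly. Their poses are not given: they have to be found in the camera images.
- pass_1: Passed cassette, grey plastic, 84 (x) x 58 (y) mm, both +x corners cut 14 mm at 45 deg. Origin: centre of the skirt's underside, z up. Upright sides to 22 mm (grasp across the 58 mm), on top a raised step of the same shape to 29 mm, tag on it to 31 mm. Hollow below, 10 mm deep, walls 3.5 mm. 0.14 kg. Its tag is a ROUND flat wooden disc, 26 mm across. May be absent.
- pass_2: Passed cassette, grey plastic, 84 (x) x 58 (y) mm, both +x corners cut 14 mm at 45 deg. Origin: centre of the skirt's underside, z up. Upright sides to 22 mm (grasp across the 58 mm), on top a raised step of the same shape to 29 mm, tag on it to 31 mm. Hollow below, 10 mm deep, walls 3.5 mm. 0.14 kg. Its tag is a ROUND flat wooden disc, 26 mm across. May be absent.
- pass_3: Passed cassette, grey plastic, 84 (x) x 58 (y) mm, both +x corners cut 14 mm at 45 deg. Origin: centre of the skirt's underside, z up. Upright sides to 22 mm (grasp across the 58 mm), on top a raised step of the same shape to 29 mm, tag on it to 31 mm. Hollow below, 10 mm deep, walls 3.5 mm. 0.14 kg. Its tag is a ROUND flat wooden disc, 26 mm across. May be absent.
- pass_4: Passed cassette, grey plastic, 84 (x) x 58 (y) mm, both +x corners cut 14 mm at 45 deg. Origin: centre of the skirt's underside, z up. Upright sides to 22 mm (grasp across the 58 mm), on top a raised step of the same shape to 29 mm, tag on it to 31 mm. Hollow below, 10 mm deep, walls 3.5 mm. 0.14 kg. Its tag is a ROUND flat wooden disc, 26 mm across. May be absent.
- reject_1: Rejected cassette, grey plastic, 84 (x) x 58 (y) mm, both +x corners cut 14 mm at 45 deg. Origin: centre of the skirt's underside, z up. Upright sides to 22 mm (grasp across the 58 mm), on top a raised step of the same shape to 29 mm, tag on it to 31 mm. Hollow below, 10 mm deep, walls 3.5 mm. 0.14 kg. Its tag is a long straight wooden BAR, 46 x 9 mm, along x. May be absent.
- reject_2: Rejected cassette, grey plastic, 84 (x) x 58 (y) mm, both +x corners cut 14 mm at 45 deg. Origin: centre of the skirt's underside, z up. Upright sides to 22 mm (grasp across the 58 mm), on top a raised step of the same shape to 29 mm, tag on it to 31 mm. Hollow below, 10 mm deep, walls 3.5 mm. 0.14 kg. Its tag is a long straight wooden BAR, 46 x 9 mm, along x. May be absent.
- cover: Cover of the stack: grey plastic lid, same 84 x 58 mm outline (cut corners at +x) and hollow skirt as the cassettes, 14 mm high, flat top; on its centre an upright wooden grip bar 50 (x) x 14 (y) mm, from 14 to 36 mm height: grasp across the 14 mm. Origin: centre of the skirt's underside, z up. About 0.12 kg.
- base: Stacking base, fixed: plywood board 100 (x) x 74 (y) x 10 mm with a grey raised step, 7 mm high, of the cut-corner shape in its middle (cut corners at +x). Origin: centre of the board's underside on the table, z up.
- base_seat (a point): Centre of the base board's top face, 10 mm over the table, axes as the base. The lowest cassette's origin is here when home, same x direction; the next (and the cover) 22 mm higher each. A skirt drops over the 7 mm tapered step below with 1.5 mm play at its foot, 4 mm at its top, and rests on the shoulder round it; turned end for end it will not go down.
- reject_tray: Reject tray, fixed: low aluminium tray 212 (x) x 82 (y) mm, floor 4 mm thick, with two nests end to end along x. Origin: centre of its underside, z up. Nests are 98 (x) x 72 (y) mm inside; end walls and divider rise to 12 mm over the table; the long sides have only 14 mm stubs at the nests' corners and are open between for the fingers. A cassette may lie either way round in it.
- nest_1 (a point): Centre of the floor of reject nest 1 (tray x = -52 mm), 4 mm over the table, axes as the tray.
- nest_2 (a point): Centre of the floor of reject nest 2 (tray x = 52 mm), 4 mm over the table, axes as the tray.
- blank_board: Blanks board, fixed: square plywood board 94 x 94 x 12 mm with a thin dark circle drawn on it. Origin: centre of its underside.
- board_top (a point): Centre of the top face of the blanks board, 12 mm over the table.
- blank: Bowl blank: round light wood disc 58 mm across and 24 mm high with a tenon 28 mm across on top, from 24 to 32 mm. Origin: centre of its underside, z up. It starts standing on the step of the stacking base (17 mm over the table). About 0.07 kg.
- wax_tin: Bystander: round wax tin, 62 mm across, 20 mm high. Origin: centre of underside.
- sanding_block: Bystander: cork sanding block 70 x 40 x 26 mm. Origin: centre of underside.
- tape_measure: Bystander: tape measure 58 x 34 x 36 mm. Origin: centre of underside.

How it is judged:
By the outcome, as a careful person would: the job done as asked, in the order asked, and still so for the second after the job is handed in, with the robot touching nothing.
Of pass_1, pass_2, pass_3, pass_4 only 3 to 4 are there at a start; the rules pass over those that are not, and their reading is None.
Of reject_1, reject_2 only 1 to 2 are there at a start; the rules pass over those that are not, and their reading is None.
At some moment in a run one of cover, reject_1, reject_2, blank may be knocked a few centimetres aside while the robot is not near it.
Once in a run the grip may slacken for a moment while it holds something.
It also fails if it takes over 210 s, if anything falls off the work surface, if the arm or the gripper's body presses on something with over 40 N, if the wrist force passes 120 N, or if a joint passes its speed limit or range.

## Working session

There is one attempt and no reset: what is moved stays moved. The work goes in short steps, Python scripts to look and compute and a tool call to move; the robot and the scene stay as the last step left them, time stands still between calls to the robot, and variables do not carry over. Pictures are saved under pics/ and viewed, at most 14 in all, crops included, and the job is handed in when it is done.

Besides the shell and the picture viewer there is one more tool, called after ">>>" as name(argument=value, ...) on one line, values as JSON. play_rows: Moves the arm, as the interface text tells. Its arguments: {"type":"object","properties":{"moves":{"type":"array"}},"required":["moves"]}

```bash
ls; mkdir -p pics; python3 - <<'E'
from workcell import robot
import cv2
for n in("top","side"):
    m=robot.camera_model(n);print(n,m)
    cv2.imwrite(f"pics/{n}0.png",robot.camera(n)[:,:,::-1])
a=cv2.imread("pics/top0.png");cv2.imwrite("pics/top0b.png",cv2.resize(a,(800,600),interpolation=cv2.INTER_CUBIC))
s=robot.sense();print(s)
E
```

```text
pics
top {'fovy': 48.13418670877043, 'cx': 251.81475933088456, 'cy': 188.22521607764256, 'k1': -0.10132008511013614, 'position': array([ 418.9474213 ,    7.30791048, 1116.871303  ]), 'orientation': array([ 0.05018429, -0.69713705,  0.71298419, -0.0559912 ])}
side {'fovy': 57.62154705247316, 'cx': 255.32753698668012, 'cy': 192.55129011061348, 'k1': -0.09726173619000364, 'position': array([293.18937934, 511.30553821, 586.81655584]), 'orientation': array([ 0.0834974 , -0.22525681,  0.89402407, -0.37816467])}
{'time_s': 0.1, 'joint_pos': array([-1.17188315e+00,  2.64661093e-01,  1.60524031e+00, -4.51564553e-06,
        1.27366583e+00, -3.69234590e-02]), 'qvel': array([-0.00166534, -0.00156501, -0.00222293, -0.00035236,  0.00157848,
        0.00069101]), 'effort': array([ 3.96036958e-04, -5.03621364e+01, -3.58070648e+01,  7.30917463e-02,
        2.33556423e-02, -4.62938078e-05]), 'tool_pos': array([ 284.71510698, -611.35754449,  256.52216527]), 'tcp_rot': array([-9.70770862e-04,  9.76349000e-01,  2.16198184e-01, -1.79842728e-04]), 'wrist_force': array([ 0.04096806, -0.22704248,  0.75912337]), 'ft_torque': array([-0.03682841,  0.04017477, -0.05700769]), 'gripper_force': 0.0, 'finger_gap': 88.14059535597399}
```

View pics/top0b.png

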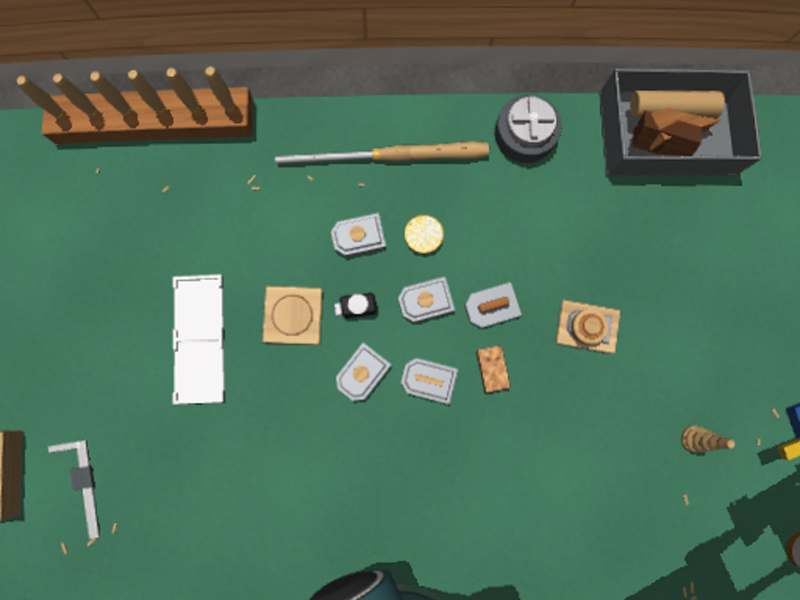

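View pics/side0.png

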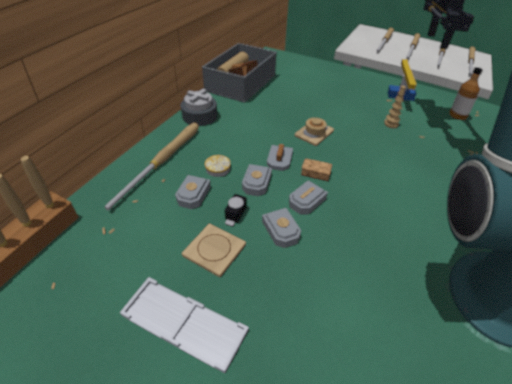

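The top picture (scaled 800×600) shows three round-tag cassettes at (358,235), (426,300) and (361,373). One bar-tag cassette is at (430,380), the cover at (493,305) and the base with the blank at (588,327). The board is at (292,316) and the tray at (198,340). Tin, block and tape are also visible.

```bash
cat > h.py <<'E'
import numpy as np, cv2, time
from scipy.spatial.transform import Rotation as R
from workcell import robot
S=4
def model(n):
    m=robot.camera_model(n); q=m["orientation"]
    return m, R.from_quat([q[1],q[2],q[3],q[0]]).as_matrix(), 192/np.tan(np.radians(m["fovy"]/2))
def rays(n,uv):
    m,Rm,f=model(n)
    d=(np.atleast_2d(uv)-[m["cx"],m["cy"]])/f
    s=d.copy()
    for _ in range(20): s=d/(1+m["k1"]*(s**2).sum(1,keepdims=True))
    return np.array(m["position"]),np.c_[s,np.ones(len(s))]@Rm.T
def plane(n,uv,z):
    p,r=rays(n,uv); t=(z-p[2])/r[:,2:]
    return (p+t*r)[:,:2]
def proj(n,X):
    m,Rm,f=model(n); c=(np.atleast_2d(X)-m["position"])@Rm; s=c[:,:2]/c[:,2:]
    return s*(1+m["k1"]*(s**2).sum(1,keepdims=True))*f+[m["cx"],m["cy"]]
def shot(n,name=None):
    a=robot.camera(n)
    if name: cv2.imwrite(f"pics/{name}.png",a[:,:,::-1])
    return a
def up(a): return cv2.resize(a,None,fx=S,fy=S,interpolation=cv2.INTER_CUBIC)
def px(c): return (c.reshape(-1,2)+.5)/S-.5
def blobs(mask,lo,hi):
    cs,_=cv2.findContours(mask.astype(np.uint8),cv2.RETR_EXTERNAL,cv2.CHAIN_APPROX_NONE)
    return [c for c in cs if lo<cv2.contourArea(c)/S/S<hi]
def rect(P):
    (c,(w,h),a)=cv2.minAreaRect(P.astype(np.float32)); 
    if w<h: w,h,a=h,w,a+90
    M=cv2.moments(P.astype(np.float32)); g=np.array([M["m10"],M["m01"]])/M["m00"]-c
    u=np.array([np.cos(np.radians(a)),np.sin(np.radians(a))]); 
    off=g@u
    if off>0: a+=180          # centroid lies away from the cut (+x) end
    return np.round(c,1),round(w,1),round(h,1),round((a+180)%360-180,1),round(abs(off),2)
E
python3 - <<'E'
import cv2,numpy as np
from h import *
a=cv2.imread("pics/top0.png")[:,:,::-1]
b=up(a).astype(int); mx=b.max(2); mn=b.min(2)
g=(mx-mn<45)&(mn>125)
g[:, :]=cv2.morphologyEx(cv2.morphologyEx(g.astype(np.uint8),cv2.MORPH_CLOSE,np.ones((9,9))),cv2.MORPH_OPEN,np.ones((5,5)))
for c in blobs(g,120,4000):
    p=px(c); 
    print(p.mean(0).round(1),"z22",rect(plane("top",p,22)),"z14",rect(plane("top",p,14))[0])
hsv=cv2.cvtColor(up(a),cv2.COLOR_RGB2HSV)
w=((hsv[...,0]<26)&(hsv[...,1]>70)&(hsv[...,2]>90)).astype(np.uint8)
for c in blobs(w,15,3000):
    p=px(c)
    if 180<p[:,0].mean()<420 and 120<p[:,1].mean()<290: print("wood",p.mean(0).round(1),"z31",rect(plane("top",p,31)),"z12",rect(plane("top",p,12))[:4])
cv2.imwrite("pics/c1.png",cv2.resize(a[130:265,100:405][:,:,::-1],(800,354),interpolation=cv2.INTER_CUBIC))
E
```

```text
[ 57.4 327.9] z22 (array([238.4, 496.2]), 82.7, 17.2, -171.3, np.float64(0.18)) z14 [237.1 499.8]
[ 45.7 288.2] z22 (array([329.3, 535.6]), 65.7, 43.6, 98.5, np.float64(10.5)) z14 [328.6 539.5]
[274.9 243. ] z22 (array([444.1, -55.9]), 85.3, 59.2, 74.2, np.float64(1.54)) z14 [444.2 -56.4]
[230.9 238.5] z22 (array([456. ,  53.1]), 85.3, 59.3, 140.8, np.float64(1.66)) z14 [456.3  53.5]
[228.6 194. ] z22 (array([570.7,  56.3]), 33.4, 32.4, -91.3, np.float64(0.12)) z14 [571.8  56.7]
[315.7 195. ] z22 (array([ 562.8, -165. ]), 84.1, 58.4, 105.4, np.float64(1.6)) z14 [ 563.9 -166.3]
[272.8 191.3] z22 (array([575. , -54.7]), 85.2, 59.3, 104.1, np.float64(1.44)) z14 [576.2 -55.2]
[126.2 216.9] z22 (array([519.1, 320.7]), 212.9, 85.6, 1.1, np.float64(0.17)) z14 [519.8 323. ]
[270.6 148.9] z22 (array([688.6, -54.9]), 56.8, 44.3, 106.1, np.float64(2.34)) z14 [690.5 -55.3]
[229.6 149.6] z22 (array([687.6,  55.4]), 85.7, 59.3, 101.2, np.float64(1.58)) z14 [689.6  55.8]
[206.9  99.7] z22 (array([826.8, 111.4]), 166.8, 10.8, 91.7, np.float64(0.13)) z14 [829.8 112.2]
[340.3  76. ] z22 (array([ 888.2
[... 549 characters left out ...]
2 (array([ 525. , -326.6]), 100.6, 74.9, 78.3)
wood [315.7 194.4] z31 (array([ 563.8, -166.4]), 50.8, 13.8, 105.4, np.float64(0.2)) z12 (array([ 566.3, -169.4]), 51.7, 14.1, 105.4)
wood [271.9 191.2] z31 (array([574.2, -54.4]), 24.6, 24.0, 133.7, np.float64(0.33)) z12 (array([576.9, -55.5]), 25.1, 24.4, 133.7)
wood [186.9 201.5] z31 (array([553.1, 162.6]), 93.2, 93.2, -93.5, np.float64(0.23)) z12 (array([555.4, 165.3]), 94.8, 94.8, -93.5)
wood [228.3 149. ] z31 (array([687.6,  55.3]), 24.9, 24.1, 43.3, np.float64(0.38)) z12 (array([692.3,  56.2]), 25.3, 24.5, 43.3)
wood [268.6 151.1] z31 (array([680.8, -51.9]), 64.4, 55.6, 33.1, np.float64(1.51)) z12 (array([685.4, -52.9]), 65.5, 56.6, 33.1)
```

View pics/c1.png

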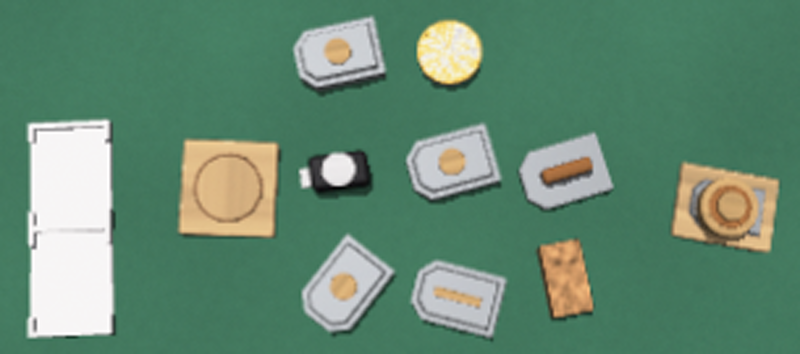

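The crop confirms the kinds: three round tags, one bar tag, and the cover with its dark grip bar. All the cut ends point roughly to +y, and the measured sizes match those given. Next I need the blank's position.

```bash
cat >> h.py <<'E'
def pose():
    s=robot.sense(); q=s["tcp_rot"]; x=R.from_quat([q[1],q[2],q[3],q[0]]).as_matrix()[:,0]
    return np.array(s["tool_pos"]),np.degrees(np.arctan2(x[1],x[0])),s
def plan(t,yaw,n,cur=None):
    "print n equal rows (tool shift m, turn rad) from the measured (or given) pose to t, yaw"
    p,y,_=pose() if cur is None else (*cur,0)
    d=(np.array(t)-p)/n; dy=((yaw-y+180)%360-180)/n
    print("from",np.round(p,1),round(y,1),"per row mm",np.round(np.linalg.norm(d),1),"deg",round(dy,1))
    for i in range(n):
        a=np.radians(y+i*dy); X=np.array([np.cos(a),np.sin(a)]); Y=np.array([np.sin(a),-np.cos(a)])
        print([round(float(d[:2]@X)/1e3,4),round(float(d[:2]@Y)/1e3,4),round(float(-d[2])/1e3,4)],round(float(-np.radians(dy)),4))
    return np.array(t),yaw
E
python3 - <<'E'
from h import *
a=cv2.imread("pics/top0.png")[:,:,::-1]
u0,v0=350,180; c=cv2.resize(a[v0:v0+55,u0:u0+60],None,fx=8,fy=8,interpolation=cv2.INTER_CUBIC)
g=cv2.cvtColor(np.ascontiguousarray(c),cv2.COLOR_RGB2GRAY)
for lo,hi,z in((36,56,49),(80,105,41)):
    h=cv2.HoughCircles(g,cv2.HOUGH_GRADIENT,1,40,param1=80,param2=12,minRadius=lo,maxRadius=hi)
    for x,y,r in h[0][:3]: print(z,x,y,r,plane("top",[[u0+(x+.5)/8-.5,v0+(y+.5)/8-.5]],z).round(1))
cv2.imwrite("pics/c2.png",c[:,:,::-1])
print("base z10",plane("top",[[376.0,208.7]],10))
E
```

```text
49 312.5 311.5 48.6 [[ 495.9 -346.1]]
49 98.5 288.5 37.1 [[ 504.9 -278. ]]
41 223.5 229.5 86.3 [[ 523.3 -321.6]]
41 283.5 226.5 95.1 [[ 523.8 -341.1]]
base z10 [[ 525.22069339 -326.98381403]]
```

View pics/c2.png

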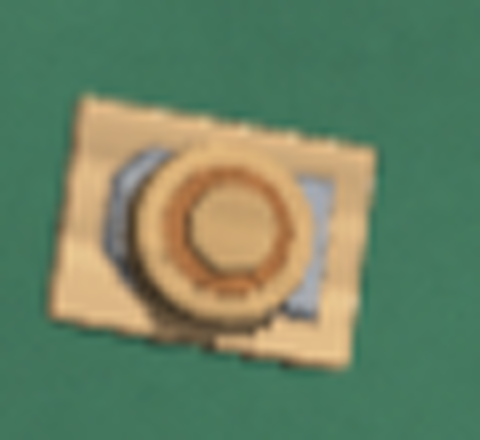

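The crop shows the blank's disc at about (226,234)/8 px and its tenon at (232,225)/8. That puts the blank near (523,-322), and the step's cut corners point left (+y). So the base yaw is 78.3°.

```bash
python3 - <<'E'
from h import *
plan([523,-322.5,110],78.3,9)
E
```

```text
from [ 284.7 -611.4  256.5] 25.0 per row mm 44.7 deg 5.9
[0.0376, -0.0179, 0.0163] -0.1034
[0.0392, -0.0139, 0.0163] -0.1034
[0.0404, -0.0098, 0.0163] -0.1034
[0.0412, -0.0056, 0.0163] -0.1034
[0.0416, -0.0013, 0.0163] -0.1034
[0.0415, 0.003, 0.0163] -0.1034
[0.041, 0.0073, 0.0163] -0.1034
[0.04, 0.0114, 0.0163] -0.1034
[0.0386, 0.0155, 0.0163] -0.1034
```

>>> play_rows(moves=[[[0.0376,-0.0179,0.0163],-0.1034,1],[[0.0392,-0.0139,0.0163],-0.1034,1],[[0.0404,-0.0098,0.0163],-0.1034,1],[[0.0412,-0.0056,0.0163],-0.1034,1],[[0.0416,-0.0013,0.0163],-0.1034,1]])

```text
time_s: 0.72
tool_pos: [417.8, -450.2, 175.2]
tcp_rot: [-0.0, 0.888, 0.46, -0.0]
wrist_force: [-0.4, -0.8, 0.2]
finger_gap: 88.3
gripper_force: 0.0
```

>>> play_rows(moves=[[[0.0415,0.003,0.0163],-0.1034,1],[[0.041,0.0073,0.0163],-0.1034,1],[[0.04,0.0114,0.0163],-0.1034,1],[[0.0386,0.0155,0.0163],-0.1034,1],[[0,0,0],0,1]])

```text
time_s: 1.35
tool_pos: [523.4, -320.1, 108.7]
tcp_rot: [-0.002, 0.774, 0.633, -0.0]
wrist_force: [-0.4, -0.4, 0.4]
finger_gap: 88.1
gripper_force: 0.0
```

```bash
python3 - <<'E'
from h import *
plan([523,-322.5,40],78.3,3)
a=shot("side","s1")
u,v=proj("side",[[523,-322,45]])[0].astype(int);print(u,v)
cv2.imwrite("pics/s1c.png",cv2.resize(a[v-50:v+50,u-65:u+65][:,:,::-1],None,fx=5,fy=5,interpolation=cv2.INTER_CUBIC))
E
```

```text
from [ 523.4 -320.1  108.7] 78.5 per row mm 22.9 deg -0.1
[-0.0008, 0.0, 0.0229] 0.0012
[-0.0008, 0.0, 0.0229] 0.0012
[-0.0008, 0.0, 0.0229] 0.0012
316 121
```

View pics/s1c.png

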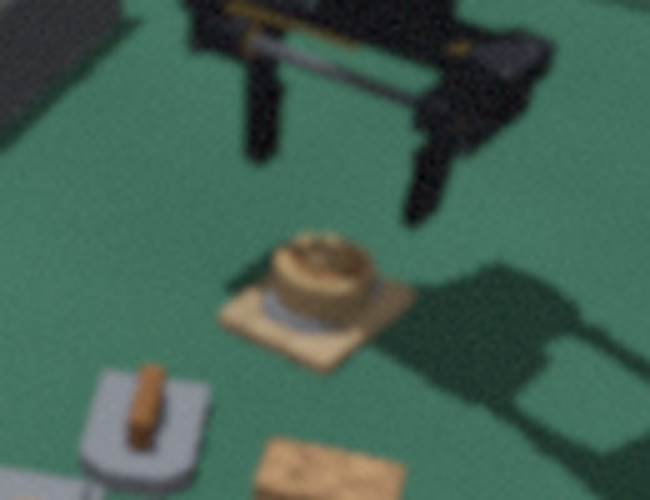

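The side crop shows the open fingers straddling the blank, with its top at about (322,245) in the crop. The gripper is centred, so I'm going down.

>>> play_rows(moves=[[[-0.0008,0,0.0229],0,1],[[-0.0008,0,0.0229],0,1],[[-0.0008,0,0.0225],0,1],[[0,0,0],0,1],[[0,0,0],0,0.3]])

```text
time_s: 2.02
tool_pos: [523.0, -326.6, 43.7]
tcp_rot: [0.001, 0.776, 0.631, 0.0]
wrist_force: [0.6, 0.6, -0.1]
finger_gap: 80.3
gripper_force: 0.0
```

>>> play_rows(moves=[[[0,0,0],0,0.3],[[0,0,0],0,0.3],[[0,0,0],0,0.3],[[0,0,0],0,0.3],[[0,0,0],0,0.3]])

```text
time_s: 2.65
tool_pos: [523.3, -325.9, 43.7]
tcp_rot: [0.001, 0.776, 0.631, 0.0]
wrist_force: [-1.1, -0.1, 6.2]
finger_gap: 57.4
gripper_force: 30.0
```

```bash
python3 - <<'E'
from h import *
p,y,s=pose(); print(p,y,s["wrist_force"])
c=plan([p[0],p[1],125],y,3)
plan([555.3,165.2,110],88.5,10,c)
E
```

```text
[ 523.34431342 -325.89829395   43.71650602] 78.298054151105 [-1.07439993 -0.12608129  6.18723728]
from [ 523.3 -325.9   43.7] 78.3 per row mm 27.1 deg 0.0
[0.0, 0.0, -0.0271] -0.0
[0.0, 0.0, -0.0271] -0.0
[0.0, 0.0, -0.0271] -0.0
from [ 523.3 -325.9  125. ] 78.3 per row mm 49.2 deg 1.0
[0.0487, -0.0068, 0.0015] -0.0178
[0.0489, -0.006, 0.0015] -0.0178
[0.0489, -0.0051, 0.0015] -0.0178
[0.049, -0.0042, 0.0015] -0.0178
[0.0491, -0.0033, 0.0015] -0.0178
[0.0492, -0.0025, 0.0015] -0.0178
[0.0492, -0.0016, 0.0015] -0.0178
[0.0492, -0.0007, 0.0015] -0.0178
[0.0492, 0.0002, 0.0015] -0.0178
[0.0492, 0.001, 0.0015] -0.0178
```

>>> play_rows(moves=[[[0,0,-0.027],0,0.3],[[0,0,-0.027],0,0.3],[[0,0,-0.027],0,0.3],[[0.0487,-0.0068,0.0015],-0.0178,0.3],[[0.0489,-0.006,0.0015],-0.0178,0.3]])

```text
time_s: 3.28
tool_pos: [529.3, -226.6, 120.9]
tcp_rot: [0.0, 0.765, 0.645, 0.0]
wrist_force: [-0.2, 0.5, -1.1]
finger_gap: 57.8
gripper_force: 30.0
```

>>> play_rows(moves=[[[0.0489,-0.0051,0.0015],-0.0178,0.3],[[0.049,-0.0042,0.0015],-0.0178,0.3],[[0.0491,-0.0033,0.0015],-0.0178,0.3],[[0.0492,-0.0025,0.0015],-0.0178,0.3],[[0.0492,-0.0016,0.0015],-0.0178,0.3]])

```text
time_s: 3.9
tool_pos: [544.8, 20.0, 112.8]
tcp_rot: [-0.0, 0.735, 0.679, -0.0]
wrist_force: [0.3, 0.5, -1.2]
finger_gap: 57.3
gripper_force: 30.0
```

>>> play_rows(moves=[[[0.0492,-0.0007,0.0015],-0.0178,0.3],[[0.0492,0.0002,0.0015],-0.0178,0.3],[[0.0462,0.001,0.0015],-0.0178,0.3],[[0,0,0],0,0.3],[[0,0,0],0,0.3]])

```text
time_s: 4.53
tool_pos: [554.2, 162.4, 108.1]
tcp_rot: [-0.0, 0.716, 0.698, -0.001]
wrist_force: [0.7, -0.4, -0.7]
finger_gap: 57.7
gripper_force: 30.0
```

```bash
python3 - <<'E'
from h import *
plan([555.3,162,39.5],88.5,3)
a=shot("side","s2")
u,v=proj("side",[[555,165,60]])[0].astype(int);print(u,v)
cv2.imwrite("pics/s2c.png",cv2.resize(a[max(v-80,0):v+70,u-90:u+90][:,:,::-1],None,fx=3.5,fy=3.5,interpolation=cv2.INTER_CUBIC))
E
```

```text
from [554.2 162.4 108.1] 88.5 per row mm 22.9 deg -0.0
[-0.0001, 0.0004, 0.0229] 0.0002
[-0.0001, 0.0004, 0.0229] 0.0002
[-0.0001, 0.0004, 0.0229] 0.0002
213 231
```

View pics/s2c.png

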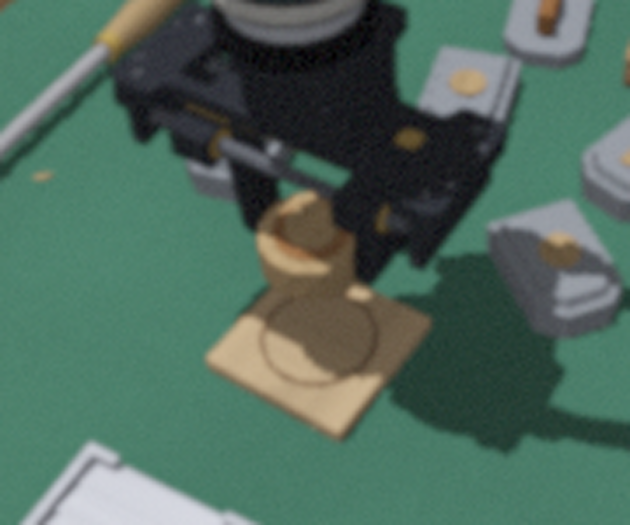

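The side crop shows the blank held over the board circle at about (305,245) in the crop, possibly a little tilted. I'll lower it onto the board so the contact levels it.

>>> play_rows(moves=[[[0,0.0005,0.0229],0,0.3],[[0,0.0005,0.0229],0,0.3],[[0,0,0.018],0,0.3],[[0,0,0.003],0,0.3],[[0,0,0.0],0,0.3]])

```text
time_s: 5.2
tool_pos: [556.0, 162.2, 42.0]
tcp_rot: [0.0, 0.717, 0.697, 0.0]
wrist_force: [-0.2, 0.5, -0.9]
finger_gap: 57.2
gripper_force: 30.0
```

>>> play_rows(moves=[[[0,0,0.002],0,0.3],[[0,0,0],0,0.3],[[0,0,0],0,0.3]])

```text
time_s: 5.58
tool_pos: [556.1, 162.7, 40.4]
tcp_rot: [0.0, 0.716, 0.698, 0.0]
wrist_force: [0.1, -0.2, 0.1]
finger_gap: 57.6
gripper_force: 30.0
```

```bash
python3 - <<'E'
from h import *
a=shot("side","s3")
u,v=proj("side",[[555,165,60]])[0].astype(int)
cv2.imwrite("pics/s3c.png",cv2.resize(a[max(v-80,0):v+70,u-90:u+90][:,:,::-1],None,fx=3.5,fy=3.5,interpolation=cv2.INTER_CUBIC))
E
```

```text
(no output)
```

View pics/s3c.png

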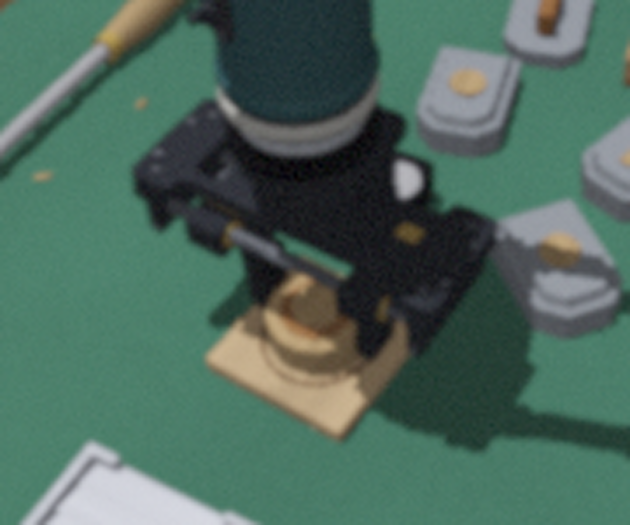

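It sits flat within the circle, at about (315,320) in the crop. I'll ease down 1 mm, release and rise.

>>> play_rows(moves=[[[0,0,0.0012],0,0.3],[[0,0,0],0,0.85],[[0,0,0],0,0.85],[[0,0,0],0,0.85],[[0,0,0],0,0.85]])

```text
time_s: 6.25
tool_pos: [555.9, 162.5, 38.8]
tcp_rot: [0.0, 0.716, 0.698, 0.0]
wrist_force: [-0.0, -0.2, 0.7]
finger_gap: 75.4
gripper_force: 0.0
```

>>> play_rows(moves=[[[0,0,-0.02],0,0.85],[[0,0,-0.03],0,0.85],[[0,0,-0.03],0,0.85],[[0,0,0],0,0.85],[[0,0,0],0,0.85]])

```text
time_s: 6.88
tool_pos: [555.7, 162.5, 119.0]
tcp_rot: [0.0, 0.716, 0.698, 0.0]
wrist_force: [0.3, -0.7, -0.1]
finger_gap: 74.8
gripper_force: 0.0
```

```bash
cat >> h.py <<'E'
def scan(name=None):
    a=shot("top",name); b=up(a).astype(int); mx=b.max(2); mn=b.min(2)
    g=((mx-mn<45)&(mn>125)).astype(np.uint8)
    g=cv2.morphologyEx(cv2.morphologyEx(g,cv2.MORPH_CLOSE,np.ones((9,9))),cv2.MORPH_OPEN,np.ones((5,5)))
    for c in blobs(g,300,2000):
        p=px(c); r=rect(plane("top",p,22))
        if 70<r[1]<110 and 45<r[2]<75: print("grey z22",p.mean(0).round(1),r)
    hsv=cv2.cvtColor(up(a),cv2.COLOR_RGB2HSV)
    w=((hsv[...,0]<26)&(hsv[...,1]>70)&(hsv[...,2]>90)).astype(np.uint8)
    for c in blobs(w,15,3000):
        p=px(c)
        if 150<p[:,0].mean()<420 and 120<p[:,1].mean()<290: print("wood z31",p.mean(0).round(1),rect(plane("top",p,31))[:4])
    return a
E
python3 - <<'E'
from h import *
a=scan("t1")
plan([456,53.2,100],140.8,5)
cv2.imwrite("pics/t1c.png",cv2.resize(a[130:265,100:405][:,:,::-1],(800,354),interpolation=cv2.INTER_CUBIC))
E
```

```text
grey z22 [274.9 243. ] (array([444.1, -56. ]), 86.0, 60.1, 74.0, np.float64(1.54))
grey z22 [377.7 208.4] (array([ 524.9, -325.3]), 73.0, 47.2, 78.4, np.float64(1.57))
grey z22 [315.7 195. ] (array([ 562.9, -165.2]), 84.8, 59.1, 105.5, np.float64(1.49))
grey z22 [272.8 191.3] (array([575. , -54.8]), 86.3, 59.9, 104.1, np.float64(1.46))
grey z22 [229.6 149.5] (array([687.8,  55.4]), 86.5, 60.1, 101.2, np.float64(1.59))
grey z22 [458.4  89. ] (array([ 861.1, -571. ]), 88.1, 71.0, -0.2, np.float64(14.24))
wood z31 [274.2 242.8] (array([443.7, -56.1]), 44.9, 8.5, -106.1)
wood z31 [230.5 238.8] (array([455.7,  52.7]), 23.9, 23.8, -91.2)
wood z31 [315.4 235.8] (array([ 458.5, -160.9]), 71.2, 41.6, -170.6)
wood z31 [376.  208.8] (array([ 523.1, -320.8]), 98.9, 73.6, 78.2)
wood z31 [315.7 194.4] (array([ 563.4, -166.5]), 50.8, 14.4, 105.5)
wood z31 [271.9 191.2] (array([574.7, -54.5]), 24.5, 24.3, 5.3)
wood z31 [199.  199.8] (array([551.5, 135.1]), 91.8, 36.2, 176.6)
wood z31 [271.4 158. ] (array([663.5, -56.1]), 58.6, 25.2, 92.8)
wood z31 [228.3 149. ] (array([687.5,  55.2]), 24.3, 24.2, 44.7)
from [555.1 162.4 118.1] 88.5 per row mm 29.7 deg 10.5
[-0.0223, -0.0192, 0.0036] -0.1826
[-0.0185, -0.023, 0.0036] -0.1826
[-0.014, -0.0259, 0.0036] -0.1826
[-0.0091, -0.0281, 0.0036] -0.1826
[-0.0038, -0.0292, 0.0036] -0.1826
```

View pics/t1c.png

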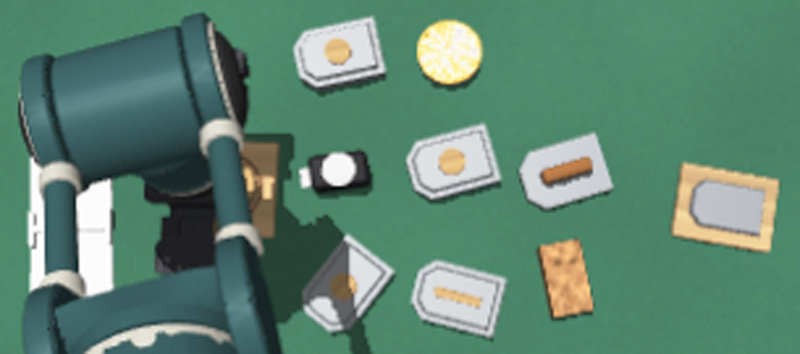

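The top crop shows the base clear, its step at (728,207) with cut corners to the left, and the other things unmoved. Step centre is (525.3,-327) at yaw 78.3, which agrees with the board outline. Now cassette C.

```bash
python3 - <<'E'
from h import *
plan([456,53.2,90],140.8,6)
E
```

```text
from [555.1 162.4 118.1] 88.5 per row mm 25.0 deg 8.7
[-0.0186, -0.016, 0.0047] -0.1522
[-0.016, -0.0187, 0.0047] -0.1522
[-0.013, -0.0209, 0.0047] -0.1522
[-0.0097, -0.0226, 0.0047] -0.1522
[-0.0061, -0.0238, 0.0047] -0.1522
[-0.0024, -0.0244, 0.0047] -0.1522
```

>>> play_rows(moves=[[[-0.0186,-0.016,0.0047],-0.1522,0.85],[[-0.016,-0.0187,0.0047],-0.1522,0.85],[[-0.013,-0.0209,0.0047],-0.1522,0.85],[[-0.0097,-0.0226,0.0047],-0.1522,0.85],[[-0.0061,-0.0238,0.0047],-0.1522,0.85]])

```text
time_s: 7.55
tool_pos: [471.3, 70.8, 93.5]
tcp_rot: [-0.001, 0.404, 0.915, -0.001]
wrist_force: [1.2, -0.8, 0.3]
finger_gap: 75.2
gripper_force: 0.0
```

>>> play_rows(moves=[[[-0.0024,-0.0244,0.0047],-0.1522,0.85],[[0,0,0],0,0.85],[[0,0,0],0,0.85],[[0,0,0],0,0.85]])

```text
time_s: 8.05
tool_pos: [457.5, 53.8, 90.7]
tcp_rot: [0.0, 0.336, 0.942, 0.0]
wrist_force: [-0.2, 0.2, 0.0]
finger_gap: 75.0
gripper_force: 0.0
```

```bash
python3 - <<'E'
from h import *
plan([456,53.2,22.5],140.8,3)
E
```

```text
from [457.5  53.8  90.7] 140.8 per row mm 22.7 deg 0.0
[0.0003, -0.0005, 0.0227] -0.0002
[0.0003, -0.0005, 0.0227] -0.0002
[0.0003, -0.0005, 0.0227] -0.0002
```

>>> play_rows(moves=[[[0.0003,-0.0005,0.0227],0,0.85],[[0.0003,-0.0005,0.0227],0,0.85],[[0.0003,-0.0005,0.0225],0,0.85],[[0,0,0],0,0.85],[[0,0,0],0,0.85]])

```text
time_s: 8.68
tool_pos: [455.9, 53.1, 23.2]
tcp_rot: [0.0, 0.335, 0.942, 0.0]
wrist_force: [-0.9, 0.1, 0.3]
finger_gap: 74.9
gripper_force: 0.0
```

>>> play_rows(moves=[[[0,0,0],0,0.4],[[0,0,0],0,0.4],[[0,0,0],0,0.4],[[0,0,0],0,0.4]])

```text
time_s: 9.18
tool_pos: [456.0, 52.9, 23.5]
tcp_rot: [0.001, 0.335, 0.942, 0.0]
wrist_force: [-0.2, 0.7, 6.5]
finger_gap: 57.6
gripper_force: 30.0
```

```bash
python3 - <<'E'
from h import *
p,y,s=pose(); print(p,y,s["wrist_force"])
c=plan([p[0],p[1],100],y,2)
plan([525.3,-327,95],78.3,9,c)
E
```

```text
[456.0368437   52.89274234  23.5354384 ] 140.8033278561217 [-0.15724217  0.72531364  6.52388428]
from [456.   52.9  23.5] 140.8 per row mm 38.2 deg 0.0
[0.0, 0.0, -0.0382] -0.0
[0.0, 0.0, -0.0382] -0.0
from [456.   52.9 100. ] 140.8 per row mm 42.9 deg -6.9
[-0.0326, -0.0278, 0.0006] 0.1212
[-0.0358, -0.0237, 0.0006] 0.1212
[-0.0384, -0.0192, 0.0006] 0.1212
[-0.0404, -0.0144, 0.0006] 0.1212
[-0.0419, -0.0094, 0.0006] 0.1212
[-0.0427, -0.0043, 0.0006] 0.1212
[-0.0429, 0.0009, 0.0006] 0.1212
[-0.0425, 0.0061, 0.0006] 0.1212
[-0.0414, 0.0112, 0.0006] 0.1212
```

>>> play_rows(moves=[[[0,0,-0.038],0,0.4],[[0,0,-0.038],0,0.4],[[-0.0326,-0.0278,0.0006],0.1212,0.4],[[-0.0358,-0.0237,0.0006],0.1212,0.4],[[-0.0384,-0.0192,0.0006],0.1212,0.4]])

```text
time_s: 9.8
tool_pos: [477.6, -74.9, 96.5]
tcp_rot: [-0.0, 0.502, 0.865, -0.0]
wrist_force: [-0.6, -0.8, -2.4]
finger_gap: 57.8
gripper_force: 30.0
```

>>> play_rows(moves=[[[-0.0404,-0.0144,0.0006],0.1212,0.4],[[-0.0419,-0.0094,0.0006],0.1212,0.4],[[-0.0427,-0.0043,0.0006],0.1212,0.4],[[-0.0429,0.0009,0.0006],0.1212,0.4],[[-0.0425,0.0061,0.0006],0.1212,0.4]])

```text
time_s: 10.42
tool_pos: [516.0, -286.0, 92.8]
tcp_rot: [-0.001, 0.737, 0.676, -0.0]
wrist_force: [1.0, 0.8, -1.5]
finger_gap: 57.7
gripper_force: 30.0
```

>>> play_rows(moves=[[[-0.0414,0.0112,0.0006],0.1212,0.4],[[0,0,0],0,0.4],[[0,0,0],0,0.4],[[0,0,0],0,0.4]])

```text
time_s: 10.92
tool_pos: [523.8, -325.7, 92.6]
tcp_rot: [-0.001, 0.775, 0.632, -0.0]
wrist_force: [0.4, 0.4, -2.1]
finger_gap: 57.8
gripper_force: 30.0
```

```bash
python3 - <<'E'
from h import *
a=shot("side","s4")
plan([525.3,-327,48],78.3,2)
u,v=proj("side",[[525,-327,60]])[0].astype(int)
cv2.imwrite("pics/s4c.png",cv2.resize(a[v-40:v+40,u-50:u+50][:,:,::-1],None,fx=6,fy=6,interpolation=cv2.INTER_CUBIC))
E
```

```text
from [ 524.1 -325.7   92.8] 78.4 per row mm 22.4 deg -0.0
[-0.0005, 0.0007, 0.0224] 0.0009
[-0.0005, 0.0007, 0.0224] 0.0009
```

View pics/s4c.png

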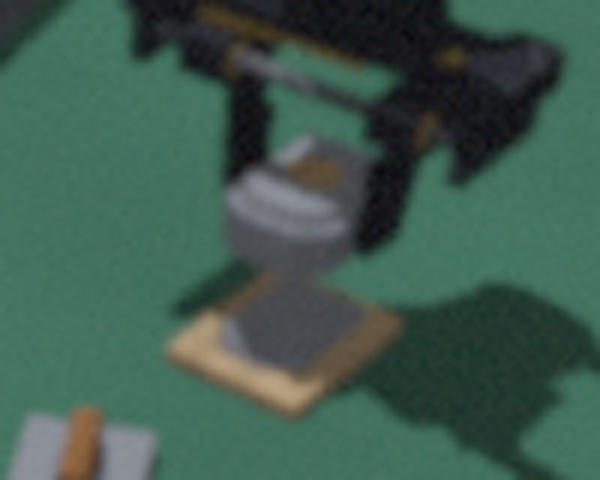

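The crop shows the cassette held level over the step at (310,315), with its cut corners towards the camera like the step's. Lowering now.

>>> play_rows(moves=[[[-0.0005,0.0007,0.0224],0,0.4],[[-0.0005,0.0007,0.0224],0,0.4],[[0,0,0.004],0,0.4],[[0,0,0],0,0.4],[[0,0,0],0,0.4]])

```text
time_s: 11.6
tool_pos: [526.5, -328.6, 45.6]
tcp_rot: [0.001, 0.775, 0.632, 0.0]
wrist_force: [-0.8, 0.0, -2.1]
finger_gap: 57.6
gripper_force: 30.0
```

```bash
python3 - <<'E'
from h import *
print(robot.sense()["wrist_force"]);plan([525.3,-327,33.5],78.3,4)
E
```

```text
[-0.76659674  0.01600918 -2.13113621]
from [ 526.5 -328.6   45.6] 78.3 per row mm 3.1 deg -0.0
[0.0003, -0.0004, 0.003] 0.0001
[0.0003, -0.0004, 0.003] 0.0001
[0.0003, -0.0004, 0.003] 0.0001
[0.0003, -0.0004, 0.003] 0.0001
```

>>> play_rows(moves=[[[0.001,-0.001,0.001],0,0.4],[[0,0,0.003],0,0.4],[[0,0,0.003],0,0.4],[[0,0,0.002],0,0.4],[[0,0,0],0,0.4]])

```text
time_s: 12.22
tool_pos: [524.7, -327.1, 35.0]
tcp_rot: [-0.0, 0.775, 0.631, -0.0]
wrist_force: [-0.0, -0.8, -1.9]
finger_gap: 57.4
gripper_force: 30.0
```

>>> play_rows(moves=[[[0,0,0.0015],0,0.4],[[0,0,0.001],0,0.4],[[0,0,0],0,0.4],[[0,0,0],0,0.4]])

```text
time_s: 12.72
tool_pos: [525.0, -327.3, 33.6]
tcp_rot: [0.0, 0.775, 0.631, 0.0]
wrist_force: [-3.0, 1.0, 6.3]
finger_gap: 58.0
gripper_force: 30.0
```

It dropped home: z is 33.6 with light contact. Releasing and going for cassette B.

>>> play_rows(moves=[[[0,0,0],0,0.85],[[0,0,0],0,0.85],[[0,0,0],0,0.85],[[0,0,-0.02],0,0.85],[[0,0,-0.04],0,0.85]])

```text
time_s: 13.35
tool_pos: [523.7, -326.4, 92.5]
tcp_rot: [-0.002, 0.775, 0.631, -0.001]
wrist_force: [1.0, 0.2, -0.8]
finger_gap: 74.7
gripper_force: 0.0
```

>>> play_rows(moves=[[[0,0,0],0,0.85],[[0,0,0],0,0.85]])

```text
time_s: 13.6
tool_pos: [525.1, -327.3, 93.7]
tcp_rot: [0.001, 0.775, 0.631, 0.0]
wrist_force: [-1.0, 0.3, -1.4]
finger_gap: 74.9
gripper_force: 0.0
```

```bash
python3 - <<'E'
from h import *
plan([574.9,-54.7,90],104.1,6)
E
```

```text
from [ 525.1 -327.3   93.7] 78.3 per row mm 46.2 deg 4.3
[0.0462, -0.0011, 0.0006] -0.075
[0.0461, 0.0024, 0.0006] -0.075
[0.0458, 0.0058, 0.0006] -0.075
[0.0453, 0.0093, 0.0006] -0.075
[0.0444, 0.0126, 0.0006] -0.075
[0.0434, 0.0159, 0.0006] -0.075
```

>>> play_rows(moves=[[[0.0462,-0.0011,0.0006],-0.075,0.85],[[0.0461,0.0024,0.0006],-0.075,0.85],[[0.0458,0.0058,0.0006],-0.075,0.85],[[0.0453,0.0093,0.0006],-0.075,0.85],[[0.0444,0.0126,0.0006],-0.075,0.85]])

```text
time_s: 14.22
tool_pos: [565.3, -98.3, 88.5]
tcp_rot: [-0.001, 0.643, 0.766, -0.001]
wrist_force: [0.6, -0.9, 0.4]
finger_gap: 74.9
gripper_force: 0.0
```

>>> play_rows(moves=[[[0.0434,0.0159,0.0006],-0.075,0.85],[[0,0,0],0,0.85],[[0,0,0],0,0.85],[[0,0,0],0,0.85]])

```text
time_s: 14.72
tool_pos: [574.2, -55.7, 88.8]
tcp_rot: [-0.0, 0.616, 0.788, -0.0]
wrist_force: [0.7, -0.0, 1.0]
finger_gap: 74.5
gripper_force: 0.0
```

```bash
python3 - <<'E'
from h import *
scan("t2")
plan([574.9,-54.7,22.5],104.1,3)
E
```

```text
grey z22 [379.9 207.7] (array([ 527. , -331.9]), 87.4, 63.0, 76.9, np.float64(1.12))
grey z22 [229.2 149.4] (array([687.8,  55.3]), 86.3, 59.9, 101.0, np.float64(1.13))
grey z22 [458.4  88.9] (array([ 860.3, -571.1]), 86.1, 70.4, 0.3, np.float64(14.0))
wood z31 [379.8 207.7] (array([ 525.7, -330.7]), 24.8, 24.8, -47.2)
wood z31 [373.2 208.3] (array([ 523. , -320.8]), 98.9, 73.4, -101.7)
wood z31 [322.6 192.5] (array([ 568.2, -185.2]), 14.9, 13.0, 178.7)
wood z31 [186.9 201.5] (array([553.1, 162.6]), 93.1, 93.1, -93.5)
wood z31 [228.3 149. ] (array([687.5,  55.2]), 24.3, 24.2, 44.7)
from [574.3 -55.8  89. ] 104.0 per row mm 22.2 deg 0.0
[0.0003, 0.0003, 0.0222] -0.0006
[0.0003, 0.0003, 0.0222] -0.0006
[0.0003, 0.0003, 0.0222] -0.0006
```

The first cassette's tag, taken at its true 41 mm height, lies at (524.7,-327.6), so it is seated over the base. Picking B.

>>> play_rows(moves=[[[0.0003,0.0003,0.0222],0,0.85],[[0.0003,0.0003,0.0222],0,0.85],[[0.0003,0.0003,0.0222],0,0.85],[[0,0,0],0,0.85],[[0,0,0],0,0.85]])

```text
time_s: 15.4
tool_pos: [575.5, -54.2, 23.3]
tcp_rot: [0.0, 0.615, 0.788, 0.0]
wrist_force: [0.3, 0.7, -0.2]
finger_gap: 75.0
gripper_force: 0.0
```

>>> play_rows(moves=[[[0,0,0],0,0.4],[[0,0,0],0,0.4],[[0,0,0],0,0.4],[[0,0,0],0,0.4]])

```text
time_s: 15.9
tool_pos: [575.8, -53.6, 23.5]
tcp_rot: [0.0, 0.615, 0.789, 0.0]
wrist_force: [-1.3, -1.3, 6.3]
finger_gap: 57.9
gripper_force: 30.0
```

```bash
python3 - <<'E'
from h import *
p,y,s=pose(); print(p,y,s["wrist_force"])
c=plan([p[0],p[1],110],y,2)
plan([525.2,-327.2,108],78.3,6,c)
E
```

```text
[575.75687846 -53.59972937  23.50052202] 104.10508989618496 [-1.25280739 -1.34568174  6.32172042]
from [575.8 -53.6  23.5] 104.1 per row mm 43.2 deg 0.0
[0.0, 0.0, -0.0432] -0.0
[0.0, 0.0, -0.0432] -0.0
from [575.8 -53.6 110. ] 104.1 per row mm 46.4 deg -4.3
[-0.0422, -0.0193, 0.0003] 0.0751
[-0.0435, -0.0161, 0.0003] 0.0751
[-0.0446, -0.0128, 0.0003] 0.0751
[-0.0454, -0.0094, 0.0003] 0.0751
[-0.046, -0.0059, 0.0003] 0.0751
[-0.0463, -0.0025, 0.0003] 0.0751
```

>>> play_rows(moves=[[[0,0,-0.0432],0,0.4],[[0,0,-0.0432],0,0.4],[[-0.0422,-0.0193,0.0003],0.0751,0.4],[[-0.0435,-0.0161,0.0003],0.0751,0.4],[[-0.0446,-0.0128,0.0003],0.0751,0.4]])

```text
time_s: 16.52
tool_pos: [549.4, -191.1, 107.9]
tcp_rot: [-0.0, 0.7, 0.714, 0.0]
wrist_force: [0.1, -0.5, -1.2]
finger_gap: 57.7
gripper_force: 30.0
```

>>> play_rows(moves=[[[-0.0454,-0.0094,0.0003],0.0751,0.4],[[-0.046,-0.0059,0.0003],0.0751,0.4],[[-0.0453,-0.0025,0.0003],0.0751,0.4],[[0,0,0],0,0.4],[[0,0,0],0,0.4]])

```text
time_s: 17.15
tool_pos: [524.3, -325.5, 106.5]
tcp_rot: [-0.001, 0.776, 0.631, 0.0]
wrist_force: [0.3, -0.2, -1.5]
finger_gap: 58.1
gripper_force: 30.0
```

```bash
python3 - <<'E'
from h import *
plan([525.2,-326.4,67],78.3,2)
print(robot.sense()["gripper_force"])
E
```

```text
from [ 524.3 -325.5  106.5] 78.3 per row mm 19.8 deg 0.0
[-0.0004, 0.0005, 0.0198] -0.0003
[-0.0004, 0.0005, 0.0198] -0.0003
29.999807327985764
```

>>> play_rows(moves=[[[0,0,0.0198],0,0.4],[[0,0,0.0198],0,0.4],[[0,0,0],0,0.4],[[0,0,0],0,0.4],[[0,0,0],0,0.4]])

```text
time_s: 17.77
tool_pos: [525.4, -326.4, 68.3]
tcp_rot: [0.001, 0.776, 0.631, 0.0]
wrist_force: [-0.4, -0.3, -0.8]
finger_gap: 57.7
gripper_force: 30.0
```

```bash
python3 - <<'E'
from h import *
plan([525.2,-326.4,55.5],78.3,1)
E
```

```text
from [ 525.4 -326.4   68.3] 78.3 per row mm 12.8 deg 0.0
[-0.0001, -0.0002, 0.0128] -0.0001
```

>>> play_rows(moves=[[[0,0,0.003],0,0.4],[[0,0,0.003],0,0.4],[[0,0,0.003],0,0.4],[[0,0,0.002],0,0.4],[[0,0,0],0,0.4]])

```text
time_s: 18.4
tool_pos: [524.6, -326.0, 56.4]
tcp_rot: [-0.0, 0.776, 0.631, -0.0]
wrist_force: [0.7, -0.1, -1.4]
finger_gap: 57.9
gripper_force: 30.0
```

>>> play_rows(moves=[[[0,0,0.001],0,0.4],[[0,0,0.001],0,0.4],[[0,0,0],0,0.4],[[0,0,0],0,0.4]])

```text
time_s: 18.9
tool_pos: [524.9, -326.2, 55.5]
tcp_rot: [0.0, 0.776, 0.631, 0.0]
wrist_force: [-2.6, 1.5, 6.1]
finger_gap: 57.7
gripper_force: 30.0
```

Home at 55.5. I'm releasing and going for A at (687.7,55.4), yaw 101.1.

>>> play_rows(moves=[[[0,0,0],0,0.85],[[0,0,0],0,0.85],[[0,0,0],0,0.85],[[0,0,-0.02],0,0.85],[[0,0,-0.03],0,0.85]])

```text
time_s: 19.52
tool_pos: [524.2, -325.7, 105.1]
tcp_rot: [-0.001, 0.776, 0.631, -0.0]
wrist_force: [-0.1, 0.9, 0.4]
finger_gap: 75.0
gripper_force: 0.0
```

>>> play_rows(moves=[[[0,0,0],0,0.85],[[0,0,0],0,0.85]])

```text
time_s: 19.77
tool_pos: [524.8, -326.2, 105.0]
tcp_rot: [0.0, 0.776, 0.631, 0.0]
wrist_force: [-0.5, -0.2, 0.4]
finger_gap: 74.8
gripper_force: 0.0
```

```bash
python3 - <<'E'
from h import *
plan([687.7,54.9,90],101.1,9)
E
```

```text
from [ 524.8 -326.2  105. ] 78.3 per row mm 46.1 deg 2.5
[0.0451, 0.0091, 0.0017] -0.0443
[0.0447, 0.0111, 0.0017] -0.0443
[0.0442, 0.0131, 0.0017] -0.0443
[0.0435, 0.015, 0.0017] -0.0443
[0.0428, 0.0169, 0.0017] -0.0443
[0.042, 0.0188, 0.0017] -0.0443
[0.0412, 0.0206, 0.0017] -0.0443
[0.0402, 0.0224, 0.0017] -0.0443
[0.0392, 0.0242, 0.0017] -0.0443
```

>>> play_rows(moves=[[[0.0451,0.0091,0.0017],-0.0443,0.85],[[0.0447,0.0111,0.0017],-0.0443,0.85],[[0.0442,0.0131,0.0017],-0.0443,0.85],[[0.0435,0.015,0.0017],-0.0443,0.85],[[0.0428,0.0169,0.0017],-0.0443,0.85]])

```text
time_s: 20.4
tool_pos: [614.6, -112.8, 94.6]
tcp_rot: [-0.001, 0.701, 0.714, -0.001]
wrist_force: [0.3, -0.4, -0.2]
finger_gap: 74.8
gripper_force: 0.0
```

>>> play_rows(moves=[[[0.042,0.0188,0.0017],-0.0443,0.85],[[0.0412,0.0206,0.0017],-0.0443,0.85],[[0.0402,0.0224,0.0017],-0.0443,0.85],[[0.0392,0.0242,0.0017],-0.0443,0.85],[[0,0,0],0,0.85]])

```text
time_s: 21.02
tool_pos: [687.3, 58.1, 87.7]
tcp_rot: [-0.001, 0.634, 0.774, -0.0]
wrist_force: [-0.3, -1.1, 0.2]
finger_gap: 75.2
gripper_force: 0.0
```

>>> play_rows(moves=[[[0,0,0],0,0.85],[[0,0,0],0,0.85]])

```text
time_s: 21.28
tool_pos: [686.6, 53.7, 88.7]
tcp_rot: [-0.0, 0.636, 0.772, -0.001]
wrist_force: [-1.0, 0.5, 0.6]
finger_gap: 74.8
gripper_force: 0.0
```

```bash
python3 - <<'E'
from h import *
a=scan("t3")
plan([687.7,54.9,22.5],101.1,3)
E
```

```text
grey z22 [382.  207.1] (array([ 528.3, -337.4]), 88.1, 62.3, 78.2, np.float64(1.37))
grey z22 [315.7 195. ] (array([ 563. , -165.2]), 84.9, 59.3, 105.5, np.float64(1.48))
grey z22 [458.4  89. ] (array([ 861.1, -571.1]), 87.8, 71.7, 0.1, np.float64(14.31))
wood z31 [274.2 242.8] (array([443.8, -56. ]), 45.2, 8.4, 73.7)
wood z31 [315.4 235.8] (array([ 458.5, -160.9]), 71.2, 41.6, -170.6)
wood z31 [382.2 206.9] (array([ 527.8, -337. ]), 26.2, 25.3, 86.3)
wood z31 [369.  212.6] (array([ 523.4, -320.6]), 98.8, 72.9, -101.2)
wood z31 [315.7 194.5] (array([ 563.5, -166.5]), 50.8, 14.5, 105.8)
wood z31 [175.2 202.2] (array([554.6, 189.5]), 92.8, 39.7, -2.9)
wood z31 [269.2 156.5] (array([668.4, -51.8]), 62.2, 34.4, 75.0)
from [686.8  53.6  89. ] 101.0 per row mm 22.2 deg 0.0
[0.0004, 0.0004, 0.0222] -0.0004
[0.0004, 0.0004, 0.0222] -0.0004
[0.0004, 0.0004, 0.0222] -0.0004
```

Second cassette's tag, at its true 63 mm height, is at (524.6,-326.8), so that one is home too. Picking A.

>>> play_rows(moves=[[[0.0004,0.0004,0.0222],0,0.85],[[0.0004,0.0004,0.0222],0,0.85],[[0,0.0003,0.0222],0,0.85],[[0,0,0],0,0.85],[[0,0,0],0,0.85]])

```text
time_s: 21.95
tool_pos: [687.6, 55.9, 21.1]
tcp_rot: [-0.001, 0.635, 0.772, -0.001]
wrist_force: [0.7, 0.6, -0.0]
finger_gap: 74.8
gripper_force: 0.0
```

>>> play_rows(moves=[[[0,0,0],0,0.4],[[0,0,0],0,0.4],[[0,0,0],0,0.4],[[0,0,0],0,0.4]])

```text
time_s: 22.45
tool_pos: [688.1, 56.0, 22.6]
tcp_rot: [-0.0, 0.635, 0.772, -0.0]
wrist_force: [1.2, 1.0, -0.8]
finger_gap: 57.7
gripper_force: 30.0
```

```bash
python3 - <<'E'
from h import *
p,y,s=pose(); print(p,y,s["wrist_force"])
c=plan([p[0],p[1],125],y,3)
X=np.array([np.cos(np.radians(78.3)),np.sin(np.radians(78.3))]);e=(p[:2]-[687.7,55.3])@[np.cos(np.radians(101.1)),np.sin(np.radians(101.1))]
t=np.array([525,-327])+e*X; print(e,t)
plan([*t,128],78.3,9,c)
E
```

```text
[688.13500416  55.96322682  22.59493588] 101.1222456001726 [ 1.17112565  1.01376632 -0.79004306]
from [688.1  56.   22.6] 101.1 per row mm 34.1 deg 0.0
[0.0, 0.0, -0.0341] -0.0
[0.0, 0.0, -0.0341] -0.0
[0.0, 0.0, -0.0341] -0.0
0.5670717523148353 [ 525.11499495 -326.4447104 ]
from [688.1  56.  125. ] 101.1 per row mm 46.2 deg -2.5
[-0.0382, -0.026, -0.0003] 0.0443
[-0.0393, -0.0243, -0.0003] 0.0443
[-0.0403, -0.0225, -0.0003] 0.0443
[-0.0413, -0.0207, -0.0003] 0.0443
[-0.0422, -0.0188, -0.0003] 0.0443
[-0.043, -0.017, -0.0003] 0.0443
[-0.0437, -0.015, -0.0003] 0.0443
[-0.0443, -0.0131, -0.0003] 0.0443
[-0.0448, -0.0111, -0.0003] 0.0443
```

>>> play_rows(moves=[[[0,0,-0.034],0,0.4],[[0,0,-0.034],0,0.4],[[0,0,-0.034],0,0.4],[[-0.0382,-0.026,-0.0003],0.0443,0.4],[[-0.0393,-0.0243,-0.0003],0.0443,0.4]])

```text
time_s: 23.08
tool_pos: [652.2, -29.4, 126.4]
tcp_rot: [0.001, 0.669, 0.743, 0.0]
wrist_force: [-0.3, -0.9, -2.1]
finger_gap: 57.7
gripper_force: 30.0
```

>>> play_rows(moves=[[[-0.0403,-0.0225,-0.0003],0.0443,0.4],[[-0.0413,-0.0207,-0.0003],0.0443,0.4],[[-0.0422,-0.0188,-0.0003],0.0443,0.4],[[-0.043,-0.017,-0.0003],0.0443,0.4],[[-0.0437,-0.015,-0.0003],0.0443,0.4]])

```text
time_s: 23.7
tool_pos: [560.7, -242.7, 127.0]
tcp_rot: [0.0, 0.747, 0.664, 0.0]
wrist_force: [0.6, -0.4, -1.6]
finger_gap: 57.8
gripper_force: 30.0
```

>>> play_rows(moves=[[[-0.0443,-0.0131,-0.0003],0.0443,0.4],[[-0.0448,-0.0111,-0.0003],0.0443,0.4],[[0,0,0],0,0.4],[[0,0,0],0,0.4],[[0,0,0],0,0.4]])

```text
time_s: 24.32
tool_pos: [525.6, -325.3, 127.4]
tcp_rot: [-0.0, 0.775, 0.632, 0.0]
wrist_force: [-0.2, 0.1, -1.2]
finger_gap: 57.9
gripper_force: 30.0
```

```bash
python3 - <<'E'
from h import *
plan([525.1,-326.5,89.5],78.3,2)
print(robot.sense()["gripper_force"])
E
```

```text
from [ 525.6 -325.3  127.4] 78.4 per row mm 19.0 deg -0.0
[-0.0006, -0.0001, 0.0189] 0.0005
[-0.0006, -0.0001, 0.0189] 0.0005
29.999659932218492
```

Home should be at z ≈ 22.6+54 = 76.6.

>>> play_rows(moves=[[[-0.0004,0,0.0189],0,0.4],[[-0.0004,0,0.0189],0,0.4],[[0,0,0],0,0.4],[[0,0,0],0,0.4],[[0,0,0],0,0.4]])

```text
time_s: 24.95
tool_pos: [525.6, -327.6, 90.3]
tcp_rot: [0.001, 0.776, 0.631, 0.0]
wrist_force: [-0.8, -0.1, -1.6]
finger_gap: 57.7
gripper_force: 30.0
```

```bash
python3 - <<'E'
from h import *
plan([525.1,-326.5,76.7],78.3,1)
E
```

```text
from [ 525.6 -327.6   90.3] 78.3 per row mm 13.6 deg 0.0
[0.0009, -0.0007, 0.0136] -0.0005
```

>>> play_rows(moves=[[[0.0008,-0.0004,0.003],0,0.4],[[0,0,0.003],0,0.4],[[0,0,0.003],0,0.4],[[0,0,0.002],0,0.4],[[0,0,0],0,0.4]])

```text
time_s: 25.58
tool_pos: [524.6, -326.2, 78.4]
tcp_rot: [-0.0, 0.776, 0.631, -0.0]
wrist_force: [-0.6, -0.4, -1.8]
finger_gap: 57.8
gripper_force: 30.0
```

>>> play_rows(moves=[[[0,0,0.001],0,0.4],[[0,0,0.001],0,0.4],[[0,0,0],0,0.4],[[0,0,0],0,0.4]])

```text
time_s: 26.08
tool_pos: [524.9, -326.4, 76.8]
tcp_rot: [0.0, 0.776, 0.631, 0.0]
wrist_force: [-0.2, -0.5, -1.5]
finger_gap: 58.0
gripper_force: 30.0
```

>>> play_rows(moves=[[[0,0,0.0008],0,0.4],[[0,0,0],0,0.4],[[0,0,0],0,0.4]])

```text
time_s: 26.45
tool_pos: [525.0, -326.5, 76.4]
tcp_rot: [0.0, 0.776, 0.631, 0.0]
wrist_force: [-2.0, 0.6, 4.4]
finger_gap: 57.9
gripper_force: 30.0
```

>>> play_rows(moves=[[[0,0,0],0,0.85],[[0,0,0],0,0.85],[[0,0,0],0,0.85],[[0,0,-0.02],0,0.85],[[0,0,-0.025],0,0.85]])

```text
time_s: 27.08
tool_pos: [524.6, -326.2, 121.8]
tcp_rot: [-0.0, 0.776, 0.631, -0.0]
wrist_force: [-0.1, -0.3, 1.1]
finger_gap: 74.8
gripper_force: 0.0
```

>>> play_rows(moves=[[[0,0,0],0,0.85],[[0,0,0],0,0.85]])

```text
time_s: 27.32
tool_pos: [524.9, -326.4, 121.2]
tcp_rot: [0.0, 0.776, 0.631, 0.0]
wrist_force: [-0.0, 0.2, -0.5]
finger_gap: 75.2
gripper_force: 0.0
```

```bash
python3 - <<'E'
from h import *
plan([563.8,-166.2,110],105.5,4)
E
```

```text
from [ 524.9 -326.4  121.2] 78.3 per row mm 41.3 deg 6.8
[0.0412, 0.0014, 0.0028] -0.1188
[0.0407, 0.0063, 0.0028] -0.1188
[0.0397, 0.011, 0.0028] -0.1188
[0.0381, 0.0157, 0.0028] -0.1188
```

```bash
python3 - <<'E'
from h import *
a=scan("t4")
E
```

```text
grey z22 [274.9 243. ] (array([444.2, -55.9]), 85.8, 59.9, 73.8, np.float64(1.65))
grey z22 [322.1 187.3] (array([ 582.5, -182.6]), 84.7, 59.0, 105.2, np.float64(1.54))
grey z22 [458.3  88.8] (array([ 860.4, -571.2]), 86.3, 70.3, 0.1, np.float64(13.98))
wood z31 [274.2 242.8] (array([443.7, -56.1]), 44.9, 8.5, -106.1)
wood z31 [315.4 235.8] (array([ 458.5, -161.1]), 71.3, 41.2, -170.5)
wood z31 [383.2 205.5] (array([ 531.2, -338.6]), 25.7, 15.3, 167.3)
wood z31 [364.2 209.6] (array([ 527.3, -302. ]), 72.9, 61.3, -10.6)
wood z31 [186.9 201.5] (array([553.1, 162.6]), 93.1, 93.1, -93.5)
wood z31 [322.  186.7] (array([ 583.2, -183.9]), 51.1, 14.2, 105.0)
wood z31 [272.3 157.6] (array([663.9, -56.4]), 59.1, 25.7, 94.0)
```

>>> play_rows(moves=[[[0.0412,0.0014,0.0028],-0.1188,0.45],[[0.0407,0.0063,0.0028],-0.1188,0.45],[[0.0397,0.011,0.0028],-0.1188,0.45],[[0.0381,0.0157,0.0028],-0.1188,0.45],[[0,0,0],0,0.45]])

```text
time_s: 28.0
tool_pos: [563.0, -163.4, 108.1]
tcp_rot: [-0.002, 0.604, 0.797, -0.0]
wrist_force: [-0.7, -0.2, 0.5]
finger_gap: 39.6
gripper_force: 0.0
```

>>> play_rows(moves=[[[0,0,0],0,0.45],[[0,0,0],0,0.45]])

```text
time_s: 28.25
tool_pos: [563.5, -167.2, 109.4]
tcp_rot: [-0.0, 0.606, 0.796, -0.0]
wrist_force: [-0.7, -0.1, -0.1]
finger_gap: 39.5
gripper_force: 0.0
```

```bash
python3 - <<'E'
from h import *
a=scan("t5")
# measure the cover in the side view: wood bar top
plan([563.5,-166.6,36],105.5,3)
u,v=proj("side",[[563,-166,40]])[0].astype(int)
b=shot("side","s5"); cv2.imwrite("pics/s5c.png",cv2.resize(b[v-45:v+45,u-60:u+60][:,:,::-1],None,fx=5,fy=5,interpolation=cv2.INTER_CUBIC))
E
```

```text
grey z22 [274.9 243. ] (array([444.2, -55.9]), 85.9, 59.9, 73.8, np.float64(1.63))
grey z22 [388.8 200.3] (array([ 543.6, -362.1]), 108.5, 61.9, 25.5, np.float64(5.34))
grey z22 [458.4  88.9] (array([ 860.7, -571.2]), 87.0, 70.4, 0.1, np.float64(14.19))
wood z31 [274.2 242.7] (array([443.7, -56.1]), 44.9, 8.5, -106.1)
wood z31 [389.2 223.6] (array([ 483.7, -352.8]), 17.7, 7.9, 85.1)
wood z31 [387.8 206. ] (array([ 529.6, -352.9]), 23.3, 9.2, -3.9)
wood z31 [362.5 208. ] (array([ 528.9, -293.1]), 73.2, 43.5, -10.0)
wood z31 [186.9 201.5] (array([553.1, 162.6]), 93.1, 93.1, -93.5)
wood z31 [268.7 154.3] (array([673.2, -50.2]), 64.2, 42.8, 61.8)
from [ 563.6 -167.3  109.6] 105.4 per row mm 24.5 deg 0.0
[0.0002, 0.0, 0.0245] -0.0006
[0.0002, 0.0, 0.0245] -0.0006
[0.0002, 0.0, 0.0245] -0.0006
```

View pics/s5c.png

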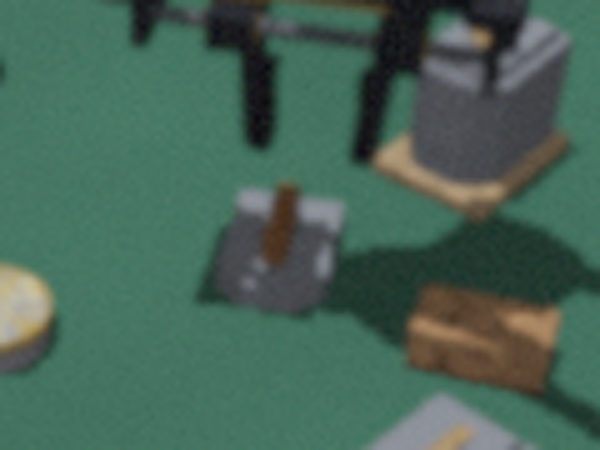

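The cover was knocked aside: the side crop shows it at (278,250), and the top scan puts it at (582.9,-183.5), yaw 105.1. The stack stands square at (490,110). Redirecting to the new pose.

```bash
python3 - <<'E'
from h import *
c=plan([582.9,-183.5,60],105.1,2)
plan([582.9,-183.5,36],105.1,1,c)
E
```

```text
from [ 563.6 -167.3  109.7] 105.4 per row mm 27.8 deg -0.2
[-0.0104, 0.0072, 0.0248] 0.0026
[-0.0104, 0.0072, 0.0248] 0.0026
from [ 582.9 -183.5   60. ] 105.1 per row mm 24.0 deg 0.0
[0.0, 0.0, 0.024] -0.0
```

>>> play_rows(moves=[[[-0.0104,0.0072,0.0248],0.0026,0.45],[[-0.0104,0.0072,0.0248],0.0026,0.45],[[0,0,0],0,0.45],[[0,0,0],0,0.45],[[0,0,0],0,0.45]])

```text
time_s: 28.98
tool_pos: [583.7, -182.6, 61.4]
tcp_rot: [0.001, 0.607, 0.794, 0.0]
wrist_force: [-0.4, -0.5, -0.1]
finger_gap: 39.3
gripper_force: 0.0
```

```bash
python3 - <<'E'
from h import *
plan([582.9,-183.5,36],105.1,1)
E
```

```text
from [ 583.7 -182.6   61.4] 105.2 per row mm 25.4 deg -0.1
[-0.0006, -0.001, 0.0254] 0.0016
```

>>> play_rows(moves=[[[-0.0005,-0.001,0.0125],0,0.45],[[0,0,0.0125],0,0.45],[[0,0,0],0,0.45],[[0,0,0],0,0],[[0,0,0],0,0]])

```text
time_s: 29.6
tool_pos: [582.1, -183.0, 34.8]
tcp_rot: [-0.0, 0.607, 0.794, -0.0]
wrist_force: [-0.0, 0.8, 0.5]
finger_gap: 21.9
gripper_force: 0.0
```

>>> play_rows(moves=[[[0,0,0],0,0],[[0,0,0],0,0],[[0,0,0],0,0],[[0,0,0],0,0]])

```text
time_s: 30.1
tool_pos: [582.3, -183.1, 35.0]
tcp_rot: [-0.0, 0.607, 0.794, -0.0]
wrist_force: [-0.1, 0.4, -1.6]
finger_gap: 13.8
gripper_force: 30.0
```

```bash
python3 - <<'E'
from h import *
p,y,s=pose(); print(p,y,s["wrist_force"])
c=plan([p[0],p[1],165],y,3)
X=np.array([np.cos(np.radians(78.3)),np.sin(np.radians(78.3))]);e=(p[:2]-[582.9,-183.5])@[np.cos(np.radians(105.1)),np.sin(np.radians(105.1))]
t=np.array([525,-327])+e*X; print(e,t)
plan([*t,165],78.3,4,c)
E
```

```text
[ 582.30129523 -183.11300064   35.02484101] 105.20801785674158 [-0.0603468   0.36217132 -1.55004866]
from [ 582.3 -183.1   35. ] 105.2 per row mm 43.3 deg 0.0
[0.0, 0.0, -0.0433] -0.0
[0.0, 0.0, -0.0433] -0.0
[0.0, 0.0, -0.0433] -0.0
0.5296025853888754 [ 525.10739668 -326.48140107]
from [ 582.3 -183.1  165. ] 105.2 per row mm 38.6 deg -6.7
[-0.0308, -0.0232, -0.0] 0.1174
[-0.0333, -0.0194, -0.0] 0.1174
[-0.0354, -0.0154, -0.0] 0.1174
[-0.0369, -0.0111, -0.0] 0.1174
```

>>> play_rows(moves=[[[0,0,-0.035],0,0],[[0,0,-0.035],0,0],[[0,0,-0.035],0,0],[[-0.0308,-0.0232,0],0.1174,0],[[-0.0333,-0.0194,0],0.1174,0]])

```text
time_s: 30.72
tool_pos: [553.8, -255.3, 141.0]
tcp_rot: [0.001, 0.697, 0.717, 0.0]
wrist_force: [-0.6, 0.2, -1.2]
finger_gap: 13.6
gripper_force: 30.0
```

>>> play_rows(moves=[[[-0.0354,-0.0154,0],0.1174,0],[[-0.0369,-0.0111,0],0.1174,0],[[0,0,0],0,0],[[0,0,0],0,0],[[0,0,0],0,0]])

```text
time_s: 31.35
tool_pos: [525.5, -325.4, 139.9]
tcp_rot: [-0.0, 0.775, 0.632, 0.0]
wrist_force: [-0.6, 0.1, -1.9]
finger_gap: 13.9
gripper_force: 30.0
```

```bash
python3 - <<'E'
from h import *
plan([525.1,-326.5,123],78.3,1)
u,v=proj("side",[[525,-327,100]])[0].astype(int)
b=shot("side","s6"); cv2.imwrite("pics/s6c.png",cv2.resize(b[max(v-50,0):v+45,u-55:u+55][:,:,::-1],None,fx=5,fy=5,interpolation=cv2.INTER_CUBIC))
E
```

```text
from [ 525.5 -325.4  139.9] 78.4 per row mm 16.9 deg -0.1
[-0.0012, -0.0001, 0.0169] 0.0016
```

View pics/s6c.png

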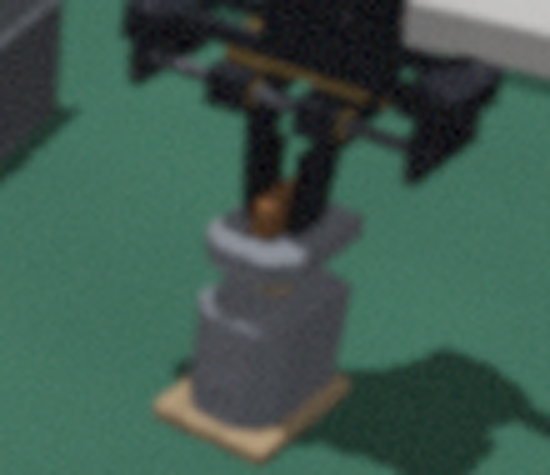

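The cover hangs level over the stack at (285,240), cut corners towards the camera as below. Lowering; home is z ≈ 111.

>>> play_rows(moves=[[[-0.0006,0,0.0165],0.0016,0],[[0,0,0],0,0],[[0,0,0],0,0],[[0,0,0],0,0]])

```text
time_s: 31.9
tool_pos: [525.3, -327.1, 123.8]
tcp_rot: [0.0, 0.776, 0.631, 0.0]
wrist_force: [0.4, 0.1, -1.7]
finger_gap: 13.6
gripper_force: 30.0
```

```bash
python3 - <<'E'
from h import *
plan([525.1,-326.5,111],78.3,1)
E
```

```text
from [ 525.3 -327.1  123.8] 78.2 per row mm 12.8 deg 0.1
[0.0006, -0.0003, 0.0128] -0.0015
```

>>> play_rows(moves=[[[0.0005,-0.0002,0.003],-0.0015,0],[[0,0,0.003],0,0],[[0,0,0.003],0,0],[[0,0,0.002],0,0],[[0,0,0],0,0]])

```text
time_s: 32.52
tool_pos: [524.8, -326.4, 112.3]
tcp_rot: [-0.0, 0.776, 0.631, -0.0]
wrist_force: [-0.0, -0.3, -1.0]
finger_gap: 13.8
gripper_force: 30.0
```

>>> play_rows(moves=[[[0,0,0.001],0,0],[[0,0,0.001],0,0],[[0,0,0.0005],0,0],[[0,0,0],0,0],[[0,0,0],0,0]])

```text
time_s: 33.15
tool_pos: [525.2, -326.6, 111.0]
tcp_rot: [0.0, 0.776, 0.631, 0.0]
wrist_force: [-2.3, 1.4, 5.4]
finger_gap: 13.6
gripper_force: 30.0
```

The cover is home. Releasing, then going for the reject at (444,-56), yaw 73.9.

>>> play_rows(moves=[[[0,0,0],0,0.45],[[0,0,0],0,0.45],[[0,0,0],0,0.45],[[0,0,-0.03],0,0.45],[[0,0,-0.03],0,0.6]])

```text
time_s: 33.78
tool_pos: [524.6, -326.2, 169.9]
tcp_rot: [-0.001, 0.776, 0.631, -0.0]
wrist_force: [-0.1, -0.2, 0.0]
finger_gap: 47.5
gripper_force: 0.0
```

>>> play_rows(moves=[[[0,0,0],0,0.85],[[0,0,0],0,0.85]])

```text
time_s: 34.02
tool_pos: [524.5, -326.2, 169.1]
tcp_rot: [-0.001, 0.776, 0.631, -0.0]
wrist_force: [-0.5, -0.5, -0.2]
finger_gap: 67.6
gripper_force: 0.0
```

```bash
python3 - <<'E'
from h import *
scan("t6")
plan([444,-56,100],73.9,6)
E
```

```text
grey z22 [274.9 243. ] (array([444.2, -55.9]), 85.8, 59.9, 73.8, np.float64(1.65))
grey z22 [458.3  88.9] (array([ 860.4, -571.2]), 86.3, 70.3, 0.1, np.float64(14.03))
wood z31 [274.2 242.8] (array([443.8, -56.1]), 44.9, 8.7, -106.1)
wood z31 [315.4 235.8] (array([ 458.5, -161. ]), 71.2, 41.4, -170.7)
wood z31 [381.7 203.5] (array([ 536. , -335.9]), 17.7, 15.3, 86.1)
wood z31 [366.3 211.1] (array([ 525.6, -310.3]), 77.9, 72.9, -100.9)
wood z31 [186.9 201.6] (array([553.2, 162.8]), 93.5, 93.0, -93.3)
wood z31 [268.7 154.4] (array([673.2, -50.2]), 64.2, 42.8, 61.8)
from [ 524.2 -325.9  168.5] 78.3 per row mm 48.3 deg -0.7
[0.0413, -0.0222, 0.0114] 0.0128
[0.0411, -0.0227, 0.0114] 0.0128
[0.0408, -0.0233, 0.0114] 0.0128
[0.0405, -0.0238, 0.0114] 0.0128
[0.0402, -0.0243, 0.0114] 0.0128
[0.0398, -0.0248, 0.0114] 0.0128
```

>>> play_rows(moves=[[[0.0413,-0.0222,0.0114],0.0128,0.85],[[0.0411,-0.0227,0.0114],0.0128,0.85],[[0.0408,-0.0233,0.0114],0.0128,0.85],[[0.0405,-0.0238,0.0114],0.0128,0.85],[[0.0402,-0.0243,0.0114],0.0128,0.85]])

```text
time_s: 34.7
tool_pos: [456.4, -99.8, 111.2]
tcp_rot: [-0.001, 0.796, 0.606, -0.001]
wrist_force: [0.8, 0.4, -0.1]
finger_gap: 74.8
gripper_force: 0.0
```

>>> play_rows(moves=[[[0.0398,-0.0248,0.0114],0.0128,0.85],[[0,0,0],0,0.85],[[0,0,0],0,0.85],[[0,0,0],0,0.85]])

```text
time_s: 35.2
tool_pos: [445.6, -57.5, 102.0]
tcp_rot: [0.0, 0.8, 0.601, 0.0]
wrist_force: [0.8, -0.8, 0.7]
finger_gap: 75.1
gripper_force: 0.0
```

```bash
python3 - <<'E'
from h import *
scan("t7")
plan([444,-56,22.5],73.9,3)
E
```

```text
grey z22 [387.  205.7] (array([ 531.6, -350.1]), 90.7, 62.7, 78.3, np.float64(1.62))
grey z22 [458.   88.6] (array([ 846.6, -587.3]), 106.4, 53.1, -36.8, np.float64(4.29))
wood z31 [388.3 204.7] (array([ 532.2, -353.2]), 54.5, 15.8, 78.3)
wood z31 [369.1 212.6] (array([ 523.6, -320.5]), 98.7, 72.9, -101.0)
wood z31 [186.9 201.5] (array([553.1, 162.6]), 93.1, 93.1, -93.5)
wood z31 [271.7 157.6] (array([664.1, -56.6]), 59.1, 26.0, 94.7)
wood z31 [268.4 139.9] (array([710.6, -50. ]), 24.9, 13.0, -53.6)
from [445.6 -57.5 102. ] 73.8 per row mm 26.5 deg 0.0
[0.0003, -0.0007, 0.0265] -0.0005
[0.0003, -0.0007, 0.0265] -0.0005
[0.0003, -0.0007, 0.0265] -0.0005
```

The cover's bar, at its true 112 mm height, is at (523.8,-326.3) and measures 50.4 mm at yaw 78.3, so the stack is closed and home. Picking the reject.

>>> play_rows(moves=[[[0,-0.0005,0.0265],0,0.85],[[0,-0.0005,0.0265],0,0.85],[[0,-0.0005,0.0265],0,0.85],[[0,0,0],0,0.85],[[0,0,0],0,0.85]])

```text
time_s: 35.88
tool_pos: [443.9, -56.6, 22.8]
tcp_rot: [0.0, 0.799, 0.601, 0.0]
wrist_force: [0.3, 0.5, 1.0]
finger_gap: 74.7
gripper_force: 0.0
```

>>> play_rows(moves=[[[0,0,0],0,0.4],[[0,0,0],0,0.4],[[0,0,0],0,0.4],[[0,0,0],0,0.4]])

```text
time_s: 36.38
tool_pos: [443.9, -56.2, 22.9]
tcp_rot: [0.0, 0.799, 0.601, 0.0]
wrist_force: [-1.1, -1.2, 5.9]
finger_gap: 57.5
gripper_force: 30.0
```

```bash
python3 - <<'E'
from h import *
p,y,s=pose(); print(p,y,s["wrist_force"])
c=plan([p[0],p[1],110],y,3)
th=np.radians(1.1); t=np.array([519.8,323.4])-52*np.array([np.cos(th),np.sin(th)]); print(t)
c=plan([456,140,110],40,4,c)
plan([*t,110],1.1,5,c)
E
```

```text
[443.93789172 -56.16939484  22.93805849] 73.90376438490982 [-1.10959961 -1.17640777  5.87492617]
from [443.9 -56.2  22.9] 73.9 per row mm 29.0 deg 0.0
[0.0, 0.0, -0.029] -0.0
[0.0, 0.0, -0.029] -0.0
[0.0, 0.0, -0.029] -0.0
[467.80958297 322.401733  ]
from [443.9 -56.2 110. ] 73.9 per row mm 49.1 deg -8.5
[0.048, -0.0107, -0.0] 0.1479
[0.0459, -0.0177, -0.0] 0.1479
[0.0428, -0.0242, -0.0] 0.1479
[0.0387, -0.0303, -0.0] 0.1479
from [456 140 110] 40 per row mm 36.6 deg -7.8
[0.0253, -0.0264, -0.0] 0.1358
[0.0214, -0.0296, -0.0] 0.1358
[0.0172, -0.0322, -0.0] 0.1358
[0.0127, -0.0343, -0.0] 0.1358
[0.008, -0.0357, -0.0] 0.1358
```

>>> play_rows(moves=[[[0,0,-0.029],0,0.4],[[0,0,-0.029],0,0.4],[[0,0,-0.029],0,0.4],[[0.048,-0.0107,0],0.1479,0.4],[[0.0459,-0.0177,0],0.1479,0.4]])

```text
time_s: 37.0
tool_pos: [449.4, 42.8, 109.5]
tcp_rot: [0.0, 0.881, 0.474, 0.0]
wrist_force: [0.4, 0.2, -1.5]
finger_gap: 57.7
gripper_force: 30.0
```

>>> play_rows(moves=[[[0.0428,-0.0242,0],0.1479,0.4],[[0.0387,-0.0303,0],0.1479,0.4],[[0.0253,-0.0264,0],0.1358,0.4],[[0.0214,-0.0296,0],0.1358,0.4],[[0.0172,-0.0322,0],0.1358,0.4]])

```text
time_s: 37.62
tool_pos: [461.7, 250.8, 108.5]
tcp_rot: [0.0, 0.99, 0.143, -0.001]
wrist_force: [0.0, 0.0, -1.9]
finger_gap: 58.0
gripper_force: 30.0
```

>>> play_rows(moves=[[[0.0127,-0.0343,0],0.1358,0.4],[[0.008,-0.0357,0],0.1358,0.4],[[0,0,0],0,0.4],[[0,0,0],0,0.4],[[0,0,0],0,0.4]])

```text
time_s: 38.25
tool_pos: [466.8, 321.5, 108.7]
tcp_rot: [0.0, 1.0, 0.009, -0.001]
wrist_force: [0.7, -0.3, -1.0]
finger_gap: 57.5
gripper_force: 30.0
```

```bash
python3 - <<'E'
from h import *
plan([467.8,322.4,45],1.1,2)
print(robot.sense()["gripper_force"])
E
```

```text
from [466.8 321.5 108.7] 1.1 per row mm 31.9 deg 0.0
[0.0005, -0.0005, 0.0318] -0.0001
[0.0005, -0.0005, 0.0318] -0.0001
29.999380465596914
```

>>> play_rows(moves=[[[0.0003,-0.0003,0.0318],0,0.4],[[0.0003,-0.0003,0.0318],0,0.4],[[0,0,0],0,0.4],[[0,0,0],0,0.4],[[0,0,0],0,0.4]])

```text
time_s: 38.88
tool_pos: [469.1, 323.8, 47.4]
tcp_rot: [-0.001, 1.0, 0.009, 0.001]
wrist_force: [0.2, -0.3, -2.0]
finger_gap: 57.9
gripper_force: 30.0
```

```bash
python3 - <<'E'
from h import *
plan([467.8,322.4,27.3],1.1,1)
u,v=proj("side",[[468,322,30]])[0].astype(int);print(u,v)
b=shot("side","s7"); cv2.imwrite("pics/s7c.png",cv2.resize(b[max(v-90,0):v+70,max(u-110,0):u+90][:,:,::-1],None,fx=3.5,fy=3.5,interpolation=cv2.INTER_CUBIC))
E
```

```text
from [469.1 323.8  47.4] 1.1 per row mm 20.2 deg 0.0
[-0.0014, 0.0014, 0.0201] -0.0003
207 327
```

View pics/s7c.png

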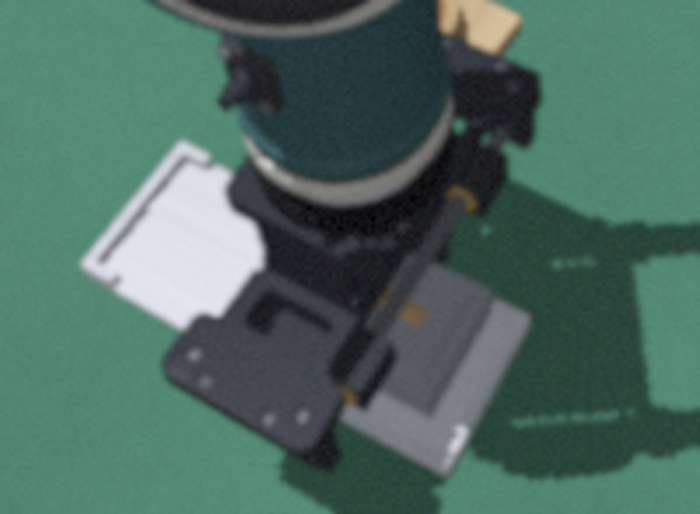

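The crop shows the reject over the near nest at about (420,340), aligned with the tray and clear of its walls. Lowering and releasing.

>>> play_rows(moves=[[[-0.0007,0.0007,0.009],0,0.4],[[-0.0005,0.0005,0.0075],0,0.4],[[0,0,0.003],0,0.4],[[0,0,0],0,0.4],[[0,0,0],0,0.4]])

```text
time_s: 39.55
tool_pos: [466.1, 321.7, 26.9]
tcp_rot: [0.001, 1.0, 0.01, -0.001]
wrist_force: [-4.2, -3.8, 9.9]
finger_gap: 58.1
gripper_force: 30.0
```

>>> play_rows(moves=[[[0,0,0],0,0.85],[[0,0,0],0,0.85],[[0,0,0],0,0.85],[[0,0,-0.03],0,0.85],[[0,0,-0.05],0,0.85]])

```text
time_s: 40.17
tool_pos: [464.9, 320.9, 104.4]
tcp_rot: [0.001, 1.0, 0.01, -0.002]
wrist_force: [0.2, -0.1, 0.7]
finger_gap: 74.9
gripper_force: 0.0
```

>>> play_rows(moves=[[[0,0,-0.06],0,0.85],[[-0.05,0.05,0],0,0.85],[[-0.03,0.05,0],0,0.85],[[0,0.06,0],0,0.85],[[0,0.06,0],0,0.85]])

```text
time_s: 40.8
tool_pos: [396.1, 105.2, 166.3]
tcp_rot: [-0.0, 1.0, 0.01, 0.001]
wrist_force: [1.0, -0.5, 0.1]
finger_gap: 74.6
gripper_force: 0.0
```

>>> play_rows(moves=[[[0,0.06,0],0,0.85],[[0,0.06,0],0,0.85],[[0,0.06,0],0,0.85],[[0,0,0],0,0.85],[[0,0,0],0,0.85]])

```text
time_s: 41.42
tool_pos: [399.8, -73.3, 165.9]
tcp_rot: [-0.0, 1.0, 0.009, -0.0]
wrist_force: [-0.3, 1.0, -0.6]
finger_gap: 74.8
gripper_force: 0.0
```

```bash
python3 - <<'E'
from h import *
a=scan("t8"); b=shot("side","s8")
c=np.vstack([cv2.resize(a[130:265,100:405],(680,300),interpolation=cv2.INTER_CUBIC),cv2.resize(b[90:384,100:400],(306,300))[:, :].repeat(1,0) if 0 else np.hstack([cv2.resize(b[90:384,100:400],(306,300)),cv2.resize(b[90:170,290:390],(374,300),interpolation=cv2.INTER_CUBIC)])])
cv2.imwrite("pics/f8.png",c[:,:,::-1])
E
```

```text
grey z22 [386.9 205.7] (array([ 531.7, -350.1]), 90.6, 62.7, 78.4, np.float64(1.66))
wood z31 [315.3 231. ] (array([ 467.5, -159.7]), 53.2, 41.0, -170.5)
wood z31 [388.3 204.7] (array([ 532.5, -353.3]), 54.5, 15.1, 78.3)
wood z31 [369.1 212.6] (array([ 523.7, -320.5]), 98.7, 73.0, -101.0)
wood z31 [186.9 201.5] (array([553.1, 162.6]), 93.1, 93.1, -93.5)
wood z31 [268.6 154.4] (array([673.6, -50.4]), 64.2, 43.1, 61.8)
wood z31 [268.3 139.9] (array([710.8, -50.1]), 24.4, 12.8, -53.6)
```

View pics/f8.png

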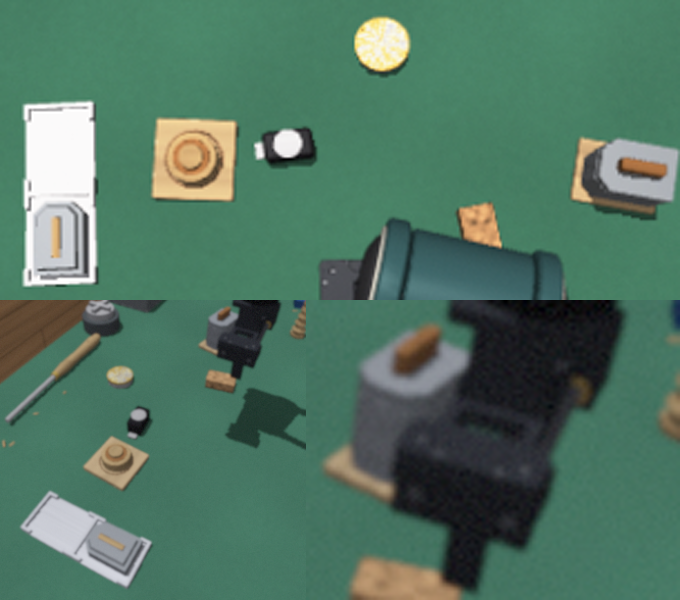

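In the final views the reject lies flat in its nest at (58,240) and the blank is flat on its board at (193,157). The stack is closed and square at (635,170), and the bystanders are where they started.

```bash
python3 -c "
from workcell import robot
print(robot.hand_in())"
```

```text
the job is handed in; nothing more can be done
None
```

I handed in the job at about 41 s; the final pictures show the blank flat on its board, the three round-tag cassettes stacked home under the cover, and the one bar-tag cassette flat in a reject nest, with the wax tin, sanding block and tape measure untouched.

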